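# Brush out a centrifuge bucket

## Task

The bottle brush is drying bristles-up in its stand. Lay it on its side in the blue brush rest (handle in the handle notch) and let go, take it again so that the bristles can point down, and scrub out the open aluminium centrifuge bucket with three strokes: each time down until the bristle tip presses gently but firmly on the rubber cushion at the bottom, whose depth varies, and in between up until the tip is almost at the mouth. Then lay the brush back on its side in the rest, without shoving the bucket along or disturbing anything else.

Things in the scene. Friction and masses are not known exactly. Their poses are not given: they have to be found in the camera images.
- brush: Bottle brush, 230 mm long, 115 g, round about its z axis. Origin at the free end of the green handle; z points from handle to bristles. Round handle 18 mm thick from z = 0 to 100 mm, steel stem 8 mm thick to 165 mm, white bristle head to 230 mm: stiff core 46 mm, bendable bristles 52 mm in diameter. It starts in the stand bristles UP, 43 mm of handle in the well, nearly upright.
- brush_grip (a point): Point on the axis of the brush's handle, 68 mm from the handle's free end, a good place to hold it. The centre of mass lies near brush z = 100 mm.
- bristle_tip (a point): Centre of the outer end of the bristles, at brush z = 230 mm.
- stand: Fixed drying stand: steel disc 90 mm diameter, 10 mm high, with an upright white tube 32 mm outer and 20 mm inner diameter, top at 53 mm, well floor at 10 mm. Origin at the centre of its underside. Left or right of the rest.
- rest: Fixed brush rest: blue drip tray 270 x 110 mm (x, y), rim 12 mm high, two steel posts with 90 degree V notches, both off towards the handle end. Origin at the centre of the tray's underside; x runs along the lying brush from handle to bristles, z up. A brush in it lies level, axis 65 mm above the table, handle's end at x = -110 mm (+-20 will do), bristles at x = 55 to 120 mm over the bare end.
- rest_handle_notch (a point): Where the axis of the lying handle passes over the handle notch: rest x = -80 mm, 65 mm high. The notched post is 8 mm thick along x, 42 mm wide, its arms' tops 69 mm high.
- rest_stem_notch (a point): Where the axis of the lying stem passes over the stem notch: rest x = +22 mm, 65 mm high. The notched post is 8 mm thick along x, 34 mm wide, its arms' tops 72 mm high.
- bucket: The open aluminium centrifuge bucket to be brushed: loose, about 0.6 kg, upright on the table, 72 mm outer diameter, 115 mm high, bore 58 mm, wall 7 mm, two steel trunnion lugs (16 mm diameter, 10 mm long, centred 92 mm high) sticking out along its +-y. Origin at the centre of its underside, z up. Left or right of the rest.
- bucket_mouth (a point): Centre of the bucket's mouth, 115 mm above its underside.
- cushion (a joint): How far the black rubber cushion (52 mm diameter) in the bottom of the bucket is pressed down, in m: 0 untouched, to 0.006. It is springy: 3 N for each mm. Buckets are packed to different depths: untouched, its top lies anywhere from 18 to 38 mm above the bucket's underside; this is not measured and must be felt for.
- capped_bucket: bystander: a second aluminium bucket of the same shape, closed with a red screw cap with a finger bar, 77 mm diameter, 144 mm high; origin at its underside
- bottle_purple: bystander: amber culture bottle, 40 mm diameter, 120 mm high, purple cap; origin at its underside
- bottle_blue: bystander: amber culture bottle, 40 mm diameter, 120 mm high, blue cap; origin at its underside
- tube_rack: bystander: blue rack 60 x 150 mm (x, y) with black-capped tubes, 87 mm high; origin at its underside
- tip_box: bystander: clear box with orange lid, 72 x 102 mm (x, y), 62 mm high; origin at its underside
- dishes: bystander: stack of three culture dishes, 90 mm diameter, 44 mm high; origin at its underside
- tube_adapter: bystander: grey plastic tube adapter, 58 mm diameter, 56 mm high; origin at its underside
Things that resemble listed ones, but are neither listed nor needed, are in the scene too. What is shaped like the brush but turquoise is not meant. Leave any green look-alike of the bucket alone.

How it is judged:
By the outcome, as a careful person would: the job done as asked, in the order asked, and still so for the second after the job is handed in, with the robot touching nothing.
It also fails if it takes over 72 s, if anything falls off the work surface, if the arm or the gripper's body presses on something with over 40 N, if the wrist force passes 120 N, or if a joint passes its speed limit or range.

## Robot

A 6-joint arm with a two-finger parallel gripper is mounted at the origin on the work surface. World frame = base frame: x ahead of the robot, y to its left, z up, the work surface at z = 0. Lengths are in mm, angles in rad, forces in N, time in s.
With the tool pointing down it reaches from about 350 to 775 mm from the base axis. Payload 7.3 kg.
Tool frame: the origin (TCP) lies at the very end of the fingers, on their centre line; the grasp point (between the pads) lies 19 mm behind it; z points along the fingers, y is the line along which they close (so a half turn about z gives the same grasp; the last joint's range is limited). The gripper opens to 92 mm and grips with 3 to 60 N. Pads are 19 mm wide; open, the fingers measure 130 mm over their backs; the gripper's body (75 mm by 190 mm) begins 47 mm behind the grasp point.
Start: joints at [-1.486, 0.342, 1.524, -0, 1.275, -0.146], TCP at [120.119, -511.093, 226.741] pointing down, gripper open.
Joint ranges: [-2.53, 2.53], [-0.77, 2.02], [0.04, 2.7], [-1, 4.14], [0.28, 2.66], [-3.11, 3.11]. Speed limits (rad/s): [2.57, 2.57, 3.14, 3.14, 3.14, 3.14].

## Interface

Orientations are given as [roll, pitch, yaw] about the fixed x, y, z axes, in that order (R = Rz(yaw) Ry(pitch) Rx(roll)).
In Python, from plant import get_obs, optics, ticket, finder gives the robot as it stands.
- The arm moves only by the tool send_rows, never from a script. Its arguments are lists of equal length, an entry for each row: "offset": the shift along the tool's x, y, z scaled (see below), a list of three; "delta_rot": the turn, a rotation vector about the tool's x, y, z scaled (see below), a list of three. In form: {"offset": [[dx, dy, dz], ...], "delta_rot": [[rx, ry, rz], ...]}. A call has 1 to 8 rows; each row is the pose to reach, as a shift and turn from the pose commanded when the call began, along the tool's axes at that moment, turning the shorter way round; what a row does not reach only later rows make up. The controller multiplies each number of a shift by 120 mm and each number of a turn by 360 degrees. A row lasts 1/8 s, in which the tool goes at most 62.5 mm and 10.7 degrees, less where a joint would pass 70% of its speed; a pose out of reach is approached as far as the arm can. A call with a number of a shift or a turn outside -1 to 1 is refused whole. A call with a gripper value outside its range is refused whole. "grip" is the opening, from 0 (shut) to 1 (fully open), set as the call begins (left out, the last holds). The fingers move at their own pace and stop on an object; the grip force is fixed at half the most. Time passes only in rows, so rows that repeat a pose let the fingers close. It gives the time, the measured TCP pose, the force, the opening and the grip force at its end, in the units of the state.
- get_obs(): the state, without advancing time (a new reading comes with each control period).
- optics.capture(name): name is "side" or "top" or "wrist"; returns the picture (480x640x3 uint8, red, green, blue); there is no depth.
- optics.get_calibration(name): a dict with "fx", "fy", "cx", "cy" (pixels), "world_from_camera" (4x4, takes a point from camera to world coordinates). Camera axes: x right, y down, z forward; pixel columns grow to the right and rows downward; lengths in mm; the calibration is good to about 2 mm. A picture is of the moment at which its call begins: read the wrist's pose just before it. get_calibration takes no time and is no camera call; for the wrist camera it gives the pose at the moment of the call.
- ticket.close_job(): hands the job in; it is judged then, once.
Trained networks look in the newest picture that a camera, given by its name, has taken for a name from the list of things; names that differ only in an ending like _2 or _b are one class to them, and where a whole thing is asked for, a point or a joint stands for the part that bears it (a point fixed in the world has none). Each returns a list of dicts, best first, with "confidence" (0 to 1); they miss things now and then, are a little off and sometimes report something else, mostly with a low value. They report only what shows in the picture. A call takes as long as a camera call. They do not tell look-alikes from the thing itself.
- finder.boxes_of(target, camera): "box" ([left, top, right, bottom] in pixels, round what is visible of it).
- finder.silhouettes(target, camera): "region" (480x640 bool, what is visible of it) and "box" ([left, top, right, bottom] in pixels, round what is visible of it).
- finder.pinpoint(target, camera): "uv" ([column, row] in pixels: a listed point, or the origin of a listed thing).
The state is a dict: "time": time; "joint_positions": joint angles; "dq": joint speeds; "tau": joint torques, N m; "tool_pos": TCP position; "tcp_rot": TCP orientation; "contact_force": force on the tool from outside, world axes, zero at the start; "moment": the same for the moment, N m; "grip_width": finger opening in mm; "finger_force": force on a finger pad.
Only numpy, scipy, OpenCV 4.12 (cv2) and the standard library are available. Lean on these libraries where they do the work, as an engineer would, in place of code of your own. Each camera call takes 0.05 s, during which the arm holds its last target. There are 200 camera calls.

## Working session

There is one attempt and no reset: what is moved stays moved. The work goes in short steps, Python scripts to look and compute and a tool call to move; the robot and the scene stay as the last step left them, time stands still between calls to the robot, and variables do not carry over. Pictures are saved under pics/ and viewed, at most 10 in all, crops included, and the job is handed in when it is done.

Besides the shell and the picture viewer there is one more tool, called after "Emit:" by a JSON object that holds its "api" and its "payload", one argument or row to a line. send_rows: Moves the arm, as the interface text tells. Its arguments: {"type":"object","properties":{"offset":{"type":"array"},"delta_rot":{"type":"array"},"grip":{"type":"number"}},"required":["offset","delta_rot"]}

```bash
mkdir -p pics; ls
cat > h.py <<'E'
import numpy as np, cv2
from scipy.spatial.transform import Rotation as R
from plant import get_obs, optics, ticket, finder
def ray(cam,uv,T=None):
    c=optics.get_calibration(cam); M=np.array(c["world_from_camera"])
    d=M[:3,:3]@np.array([(uv[0]-c["cx"])/c["fx"],(uv[1]-c["cy"])/c["fy"],1.0])
    return M[:3,3],d
def atz(cam,uv,z):
    o,d=ray(cam,uv); return o+d*(z-o[2])/d[2]
def proj(cam,p):
    c=optics.get_calibration(cam); M=np.linalg.inv(np.array(c["world_from_camera"]))
    q=M[:3,:3]@np.array(p)+M[:3,3]; return [c["fx"]*q[0]/q[2]+c["cx"],c["fy"]*q[1]/q[2]+c["cy"]]
def tri(o1,d1,o2,d2):
    d1=d1/np.linalg.norm(d1);d2=d2/np.linalg.norm(d2)
    s=np.linalg.lstsq(np.c_[d1,-d2],o2-o1,rcond=None)[0]
    a=o1+d1*s[0];b=o2+d2*s[1]; return (a+b)/2,np.linalg.norm(a-b)
E
python3 - <<'E'
from h import *
np.set_printoptions(precision=1,suppress=True)
s=get_obs();print(s)
for c in("top","side"):
    cv2.imwrite(f"pics/{c}0.png",cv2.cvtColor(optics.capture(c),cv2.COLOR_RGB2BGR))
    k=optics.get_calibration(c);print(c,k["fx"],k["cx"],np.array(k["world_from_camera"]))
for n,z in dict(brush=0,brush_grip=78,bristle_tip=240,stand=0,rest=0,rest_handle_notch=65,rest_stem_notch=65,bucket=0,bucket_mouth=115,capped_bucket=0).items():
    for c in("top","side"):
        for r in finder.pinpoint(n,c)[:3]:
            print(n,c,np.array(r["uv"]),round(r["confidence"],2),atz(c,r["uv"],z))
E
```

```text
pics
{'time': 0.0, 'joint_positions': array([-1.5,  0.3,  1.5, -0. ,  1.3, -0.1]), 'dq': array([-0.,  0.,  0., -0.,  0.,  0.]), 'tau': array([  0. , -43.1, -24.4,   0.1,   0.1,  -0. ]), 'tool_pos': array([ 120.1, -510.7,  226. ]), 'tcp_rot': array([-3.1, -0. ,  0.2]), 'contact_force': array([0.5, 0.7, 0.8]), 'moment': array([ 0., -0., -0.]), 'finger_force': 0.0, 'grip_width': 91.8303574091145}
top 455.72760981499795 321.05009523818035 [[   0.    -1.     0.2  382.4]
 [  -1.    -0.    -0.    -2.5]
 [   0.    -0.2   -1.  1145.4]
 [   0.     0.     0.     1. ]]
side 556.8907250741074 316.3726035527572 [[   1.    -0.2    0.2  314.8]
 [  -0.3   -0.6    0.8 -834.1]
 [  -0.    -0.8   -0.6  784.6]
 [   0.     0.     0.     1. ]]
brush top [332.5 187.2] 0.73 [741.7 -49.5   0. ]
brush top [165.8 214. ] 0.61 [658.5 377.5   0. ]
brush top [220.2 337.5] 0.53 [351.3 219.5   0. ]
brush side [325.7 200.4] 0.69 [663.2 379.4   0. ]
brush_grip top [155.1 208.6] 0.82 [652.3 378.2  78. ]
brush_grip top [166.  254.8] 0.76 [541.1 343.   78. ]
brush_grip top [387.7 204.8] 0.56 [ 676.5 -181.1   78. ]
brush_gr
[... 803 characters left out ...]
] 0.68 [492.8 -17.   65. ]
bucket top [436.8 295.6] 0.97 [ 465.2 -316.5    0. ]
bucket top [463.3 247.8] 0.71 [ 589.  -388.2    0. ]
bucket top [140.9 247.1] 0.35 [570.8 432.9   0. ]
bucket side [328.6 436.3] 0.77 [ 471.9 -313.2    0. ]
bucket side [416.1 452. ] 0.56 [ 596.6 -376.2    0. ]
bucket_mouth top [479.9 239.8] 0.66 [ 588.1 -388.9  115. ]
bucket_mouth top [453.1 292.8] 0.64 [ 464.1 -322.3  115. ]
bucket_mouth side [425.6 409.8] 0.7 [ 595.5 -384.2  115. ]
bucket_mouth side [328.6 391. ] 0.58 [ 470.2 -315.5  115. ]
capped_bucket top [328.9 187.3] 0.73 [741.2 -40.1   0. ]
capped_bucket side [418.1 295.5] 0.76 [747.6 -36.7   0. ]
capped_bucket side [280.1 187.6] 0.59 [559.9 477.2   0. ]
```

View pics/top0.png

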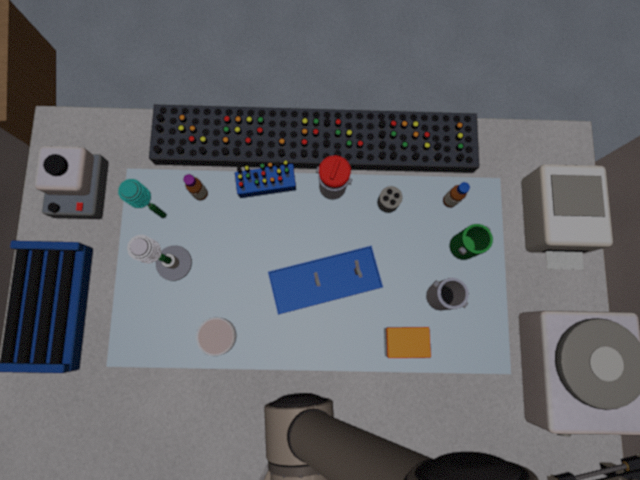

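View pics/side0.png

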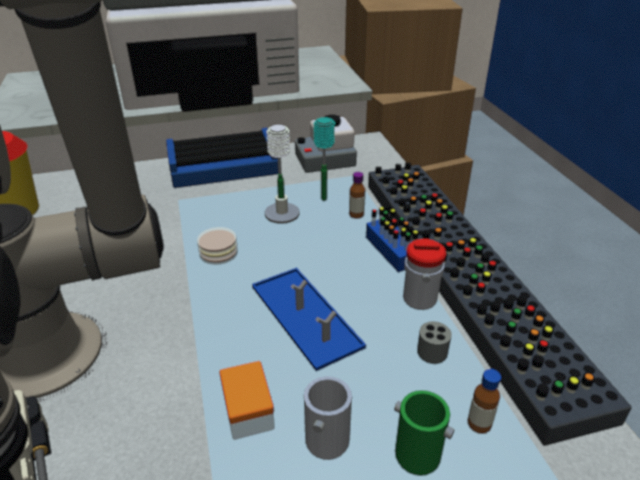

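The top view shows the white brush in its stand at about (143,248)/(170,262), and the turquoise look-alike at (135,193). The rest runs from (270,290) to (380,262), with notch posts at (317,279) and (358,269). The aluminium bucket is at (450,293) and the green one at (472,240). The side view agrees, with the brush at (280,140–218) and the bucket at (327,390).

```bash
cat >> h.py <<'E'
np.set_printoptions(precision=4,suppress=True)
def pose():
    s=get_obs(); return np.array(s["tool_pos"]),R.from_euler("xyz",s["tcp_rot"])
def tool(bear,pitch,xup):
    """tool z at bearing (deg), pitch deg below horizontal; tool y horizontal; xup=+1: tool x has the up side"""
    b,p=np.radians([bear,pitch]); z=np.array([np.cos(p)*np.cos(b),np.cos(p)*np.sin(b),-np.sin(p)])
    x=np.array([np.sin(p)*np.cos(b),np.sin(p)*np.sin(b),np.cos(p)])*xup
    return R.from_matrix(np.c_[x,np.cross(z,x),z])
def row(p0,R0,p,Rt,grasp=True):
    """p: grasp-point target if grasp else TCP"""
    p=np.array(p,float)
    if grasp: p=p+19*Rt.as_matrix()[:,2]
    o=R0.inv().apply(p-p0)/120; w=(R0.inv()*Rt).as_rotvec()/(2*np.pi)
    return np.round(o,4),np.round(w,4)
E
python3 - <<'E'
from h import *
print(pose()[1].as_matrix())
P=dict(stand=[(173.2,262.3),(283.6,218.7)],grip=[(166,254.8),(276,187.3)],tip=[(138.7,248),(275.8,126.4)],hn=[(356.9,269.9),(328.7,317.3)],sn=[(316,278.2),(297.5,287)],bucket=[(436.8,295.6),(328.6,436.3)],mouth=[(453.1,292.8),(328.6,391)])
for k,(a,b) in P.items(): print(k,*tri(*ray("top",a),*ray("side",b)))
for n in("bottle_purple","dishes","tip_box","tube_adapter"):
  for c in("top","side"):
    for r in finder.pinpoint(n,c)[:1]: print(n,c,r["confidence"],atz(c,r["uv"],0))
for n in("stand","rest","bucket"):
  for c in("top","side"):
    for r in finder.silhouettes(n,c)[:2]:
        m=r["region"].astype(np.uint8); e=cv2.minAreaRect(cv2.findNonZero(m)); print(n,c,round(r["confidence"],2),r["box"],e)
E
```

```text
[[ 0.9735  0.2288  0.    ]
 [ 0.2288 -0.9735 -0.0001]
 [ 0.      0.0001 -1.    ]]
stand [539.617  354.947  -21.5039] 5.467987354504842
grip [532.2764 341.6153  83.9449] 15.771956498354815
tip [530.3342 344.2746 243.7007] 3.0210173492479457
hn [ 523.9907 -109.9387   59.9276] 11.880236038463918
sn [494.9862 -11.1719  59.9003] 1.7943253394409222
bucket [ 467.9951 -315.8561    4.2582] 6.158144375497074
mouth [ 466.0622 -320.6537  121.7921] 5.108487599349167
bottle_purple top 0.65 [714.0899 290.8129   0.    ]
bottle_purple side 0.74 [721.9659 298.214    0.    ]
dishes top 0.98 [356.829  230.5577   0.    ]
dishes side 0.55 [362.0284 228.0676   0.    ]
tip_box top 0.81 [ 352.7233 -222.8538    0.    ]
tip_box side 0.81 [ 355.0091 -232.9313    0.    ]
tube_adapter top 0.73 [ 524.6266 -118.126     0.    ]
tube_adapter side 0.67 [ 711.011  -188.8321    0.    ]
stand top 0.57 [155.5, 246.1, 190.8, 280.2] ((174.5, 263.5000305175781), (32.64659118652344, 35.329872131347656), 26.56505012512207)
stand side 0.9 [266.2, 196.6, 299.3, 224.0] ((281.0000305175781, 212.5), (28.991374969482422, 28.99137496
[... 206 characters left out ...]
324.98284912109375, 279.4940490722656), (45.62416076660156, 110.09878540039062), 75.40342712402344)
rest side 0.39 [199.9, 228.4, 238.6, 265.2] ((217.4768524169922, 245.34970092773438), (37.02593231201172, 39.458839416503906), 81.25383758544922)
bucket top 0.95 [450.1, 222.3, 491.5, 260.0] ((470.800048828125, 242.1000213623047), (29.516094207763672, 45.16857147216797), 63.43495178222656)
bucket top 0.76 [423.3, 277.0, 467.6, 311.5] ((447.0, 294.0), (32.0, 42.0), 90.0)
bucket side 0.93 [301.5, 374.9, 352.0, 460.3] ((327.0, 417.5), (83.0, 48.0), 90.0)
bucket side 0.62 [394.5, 390.2, 450.4, 474.3] ((424.2952575683594, 432.376708984375), (85.12966918945312, 59.58226013183594), 88.78113555908203)
```

Run:
```python
from h import *
p,r=pose()
for P,T in(((250,-420,380),tool(25,70,1)),((400,-200,420),tool(40,45,1))): print(*row(p,r,P,T,False))
```

```text
[ 1.2273 -0.4912 -1.2773] [ 0.0057  0.0554 -0.0324]
[ 2.8635 -1.99   -1.6108] [ 0.0292  0.1227 -0.0705]
```

```bash
cat >> h.py <<'E'
from scipy.spatial.transform import Slerp
def plan(wps,start=None,extra=1,grasp=True,maxmm=170):
    """wps: list of (p,R); prints calls (offset,delta_rot,nrows)"""
    p,r=start or pose()
    for i,(P,T) in enumerate(wps):
        P=np.array(P,float)+(19*T.as_matrix()[:,2] if grasp else 0)
        d=np.linalg.norm(P-p); a=np.degrees((r.inv()*T).magnitude())
        n=max(1,int(np.ceil(max(d/maxmm,a/75)))); sl=Slerp([0,1],R.concatenate([r,T])); pp=p.copy()
        for k in range(1,n+1):
            q=pp+(P-pp)*k/n; Q=sl(k/n)
            o,w=row(p,r,q,Q,False); o=np.round(o,3); w=np.round(w,3)
            nr=int(np.ceil(max(np.linalg.norm(o)*120/62.5,np.linalg.norm(w)*360/10.7)-.05))+extra
            print(i,o.tolist(),w.tolist(),"x",nr)
            p=p+r.apply(o*120); r=r*R.from_rotvec(w*2*np.pi)
    return p,r
E
python3 - <<'E'
from h import *
plan([((250,-420,380),tool(25,70,1)),((420,-150,420),tool(40,45,1)),((430,60,420),tool(55,30,1))],grasp=False)
E
```

```text
0 [0.614, -0.246, -0.639] [0.003, 0.028, -0.016] x 3
0 [0.737, -0.188, -0.515] [0.003, 0.027, -0.016] x 3
1 [1.106, -0.723, 0.224] [0.011, 0.035, -0.018] x 4
1 [1.097, -0.572, 0.513] [0.011, 0.034, -0.018] x 4
2 [0.422, -0.644, 0.418] [0.017, 0.021, -0.013] x 3
2 [0.409, -0.559, 0.536] [0.016, 0.021, -0.012] x 3
```

Emit:
{"api": "send_rows", "payload": {
  "offset": [
    [0.614,-0.246,-0.639],
    [0.614,-0.246,-0.639],
    [0.614,-0.246,-0.639]
  ],
  "delta_rot": [
    [0.003,0.028,-0.016],
    [0.003,0.028,-0.016],
    [0.003,0.028,-0.016]
  ]
}}

```text
time: 2.17
tool_pos: [186.2, -465.7, 306.1]
tcp_rot: [-3.137, -0.176, 0.333]
contact_force: [-0.4, -0.4, -0.2]
grip_width: 91.6
finger_force: 0.0
```

```bash
cat > log.py <<'E'
from h import *
import json
s=get_obs(); L=[float(x) for k in("joint_positions","tool_pos","tcp_rot") for x in s[k]]
open("log.txt","a").write(json.dumps(L)+"\n"); print(s["time"],np.round(L,3),np.round(s["contact_force"],1),s["grip_width"])
E
python3 log.py
```

```text
2.175 [  -1.454    0.253    1.443    0.171    1.489   -0.234  186.201 -465.701
  306.053   -3.137   -0.176    0.333] [-0.4 -0.4 -0.2] 91.56631624900469
```

Emit:
{"api": "send_rows", "payload": {
  "offset": [
    [0.737,-0.188,-0.515],
    [0.737,-0.188,-0.515],
    [0.737,-0.188,-0.515]
  ],
  "delta_rot": [
    [0.003,0.1,-0.016],
    [0.003,0.1,-0.016],
    [0.003,0.1,-0.016]
  ]
}}

```text
time: 2.55
tool_pos: [251.1, -419.9, 382.4]
tcp_rot: [3.113, -0.735, 0.44]
contact_force: [-0.3, 0.4, -1.3]
grip_width: 92.2
finger_force: 0.0
```

```bash
python3 log.py
```

```text
2.55 [  -1.615    0.258    1.44     0.666    1.763   -0.45   251.11  -419.867
  382.438    3.113   -0.735    0.44 ] [-0.3  0.4 -1.3] 92.2175195004446
```

Emit:
{"api": "send_rows", "payload": {
  "offset": [
    [0.6,-0.4,0.5],
    [0.6,-0.4,0.5],
    [0.6,-0.4,0.5]
  ],
  "delta_rot": [
    [0.03,0.06,-0.02],
    [0.03,0.06,-0.02],
    [0.03,0.06,-0.02]
  ]
}}

```text
time: 2.92
tool_pos: [316.4, -336.8, 381.2]
tcp_rot: [-3.132, -1.114, 0.637]
contact_force: [-0.7, -0.6, -1.0]
grip_width: 91.8
finger_force: 0.0
```

```bash
python3 log.py
```

```text
2.925 [  -1.547    0.347    1.585    0.884    1.912   -0.628  316.423 -336.758
  381.216   -3.132   -1.114    0.637] [-0.7 -0.6 -1. ] 91.82757650785393
```

```bash
cat > kin.py <<'E'
from h import *
import json
from scipy.optimize import least_squares
def rot(a,t): return R.from_euler(a,t).as_matrix()
def fk(q,k):
    d1,a1,b,L2,x3,z3,x5,L6=k
    A=rot("z",q[0]);B=A@rot("y",q[1]);C=B@rot("y",q[2]);D=C@rot("z",q[3]);E=D@rot("y",q[4])
    p=A@[a1,b,d1]+B@[0,0,L2]+C@[x3,0,z3]+E@[x5,0,L6]
    return p,E@rot("z",q[5]-np.pi/2)   # tool z offset
def load():
    D=np.array([json.loads(l) for l in open("log.txt")]); s0=[-1.486,.342,1.524,0,1.275,-.146,120.119,-511.093,226.741,-3.1416,0,.23]
    return np.vstack([s0,D])
def fit():
    D=load(); k0=np.array([300,0,0,350,0,350,0,250.])
    f=lambda k:np.r_[np.concatenate([fk(d[:6],k)[0]-d[6:9] for d in D]),(k-k0)*.003]
    return least_squares(f,k0).x,D
if __name__=="__main__":
    k,D=fit(); print(k)
    for d in D:
        p,M=fk(d[:6],k); print(p-d[6:9],np.degrees((R.from_matrix(M).inv()*R.from_euler("xyz",d[9:])).as_rotvec()))
E
python3 kin.py
```

```text
[232.1077   2.6018  76.3725 490.0691  39.8739 380.4406   0.1679 318.1943]
[-0.0337  0.0664  0.027 ] [   0.0077   -0.0521 -179.9544]
[ 0.0003 -0.0529 -0.0444] [  -0.    0. -180.]
[0.0228 0.0311 0.0383] [ -0.  -0. 180.]
[ 0.0129 -0.0481 -0.0203] [ -0.   0. 180.]
```

```bash
sed -i 's/q\[5\]-np.pi/q[5]+np.pi/' kin.py
cat >> kin.py <<'E'
K=np.array(fit()[0]); LO=np.array([-2.53,-.77,.04,-1,.28,-3.11]);HI=np.array([2.53,2.02,2.7,4.14,2.66,3.11])
def ik(p,T,q0):
    M=T.as_matrix()
    def f(q):
        a,N=fk(q,K); return np.r_[(a-p)/100,R.from_matrix(N.T@M).as_rotvec()]
    s=least_squares(f,np.clip(q0,LO+.01,HI-.01),bounds=(LO,HI)); return s.x,np.abs(s.fun).max()
def path(wps,q,n=8,start=None):
    """wps grasp-point (p,R); follows straight lines, prints joint at wps and worst error/jump"""
    p,r=start or pose(); 
    for P,T in wps:
        P=np.array(P,float)+19*T.as_matrix()[:,2]; sl=Slerp([0,1],R.concatenate([r,T])); e=0;j=0;lo=9
        for t in np.linspace(0,1,n+1)[1:]:
            q2,err=ik(p+(P-p)*t,sl(t),q); e=max(e,err); j=max(j,np.abs(q2-q).max()); q=q2; lo=min(lo,np.minimum(q-LO,HI-q).min())
        print("q",np.round(q,2),"err %.3f jump %.2f margin %.2f"%(e,j,lo)); p,r=P,T
    return q
E
python3 - <<'E'
from kin import *
q=get_obs()["joint_positions"]
b=106.5
for bear in(55,75,95,115):
  for lean in (25,):
    print("bear",bear)
    lay=tool(b,90+lean,1); 
    g=tool(bear,lean,1)
    u=np.array([np.cos(np.radians(bear)),np.sin(np.radians(bear)),0])
    S=np.array([531.5,345,80]); L=np.array([512,-76,65.])
    q1=path([((450,-100,380),tool(60,30,1)),((470,150,300),g),(S-u*110,g),(S,g),(S+[0,0,90],g),((480,100,220),tool((bear+b)/2,60,1)),(L+[0,0,70],lay),(L,lay)],q)
E
```

```text
bear 55
q [-0.96  0.23  1.73  0.92  1.72 -0.56] err 0.000 jump 0.09 margin 0.77
q [-0.46  0.13  2.2   1.34  1.17 -0.68] err 0.000 jump 0.09 margin 0.50
q [-0.14  0.76  2.37  2.04  1.13 -1.56] err 0.000 jump 0.12 margin 0.33
q [ 0.12  0.76  2.15  2.2   0.99 -1.37] err 0.000 jump 0.04 margin 0.36
q [ 0.12  0.53  2.14  2.05  0.86 -1.11] err 0.000 jump 0.04 margin 0.55
q [-0.27  0.29  1.8   0.57  1.18 -0.37] err 0.000 jump 0.25 margin 0.54
q [-0.07  0.42  1.84 -0.58  0.81  0.04] err 0.000 jump 0.19 margin 0.42
q [-0.07  0.54  1.89 -0.69  0.67  0.19] err 0.000 jump 0.02 margin 0.31
bear 75
q [-0.96  0.23  1.73  0.92  1.72 -0.56] err 0.000 jump 0.09 margin 0.77
q [-0.46  0.29  1.98  1.11  1.43 -0.71] err 0.000 jump 0.07 margin 0.72
q [-0.23  0.78  2.05  1.46  1.15 -1.23] err 0.000 jump 0.07 margin 0.64
q [ 0.01  0.8   1.95  1.65  1.06 -1.14] err 0.000 jump 0.03 margin 0.66
q [ 0.01  0.61  1.94  1.53  1.06 -0.91] err 0.000 jump 0.03 margin 0.75
q [-0.26  0.33  1.73  0.53  1.27 -0.48] err 0.000 jump 0.15 margin 0.77
q [-0.07  0.42  1.84 -0.58  0.81  0.04] err 0.000 jump 0.19 margin 0.42
q [-
[... 536 characters left out ...]
0.81  0.04] err 0.000 jump 0.19 margin 0.42
q [-0.07  0.54  1.89 -0.69  0.67  0.19] err 0.000 jump 0.02 margin 0.31
bear 115
q [-0.96  0.23  1.73  0.92  1.72 -0.56] err 0.000 jump 0.09 margin 0.77
q [-0.29  0.58  1.48  0.8   1.91 -0.8 ] err 0.000 jump 0.09 margin 0.75
q [-0.11  1.03  1.24  0.89  1.66 -0.86] err 0.000 jump 0.06 margin 0.80
q [ 0.04  0.98  1.38  0.99  1.52 -0.86] err 0.000 jump 0.02 margin 0.99
q [ 0.04  0.85  1.37  0.99  1.6  -0.74] err 0.000 jump 0.02 margin 1.06
q [-0.22  0.42  1.6   0.44  1.44 -0.71] err 0.000 jump 0.07 margin 1.08
q [-0.07  0.42  1.84 -0.58  0.81  0.04] err 0.000 jump 0.19 margin 0.42
q [-0.07  0.54  1.89 -0.69  0.67  0.19] err 0.000 jump 0.02 margin 0.31
```

Run:
```python
from kin import *
lean=20
q=np.array([-.07,.54,1.89,-.69,.67,.19]); b=106.5
L=np.array([512,-76,65.]);B=np.array([466,-319,0.])
lay=tool(b,90+lean,1)
for ln2 in(0,20):
 for v in(10,40):
  print(ln2,v)
  st=(L+19*lay.as_matrix()[:,2],lay)
  q1=path([(L,lay),(L+[0,0,120],lay),(L+[0,0,120],tool(16.5,90,1)),(L+[0,0,120],tool(-73.5,90+ln2,1)),(L,tool(-73.5,90+ln2,1)),(L+[0,0,200],tool(-73.5,90+ln2,1)),((450,-150,330),tool(-20,45+ln2,1)),(B+[0,0,320],tool(v,ln2,1)),(B+[0,0,180],tool(v,ln2,1))],q,start=st)
```

```text
0 10
q [-0.11  0.53  1.87 -0.53  0.67  0.01] err 0.000 jump 0.18 margin 0.39
q [-0.11  0.35  1.75 -0.4   0.94 -0.18] err 0.000 jump 0.04 margin 0.42
q [-0.3   0.39  1.64  0.    1.12  0.99] err 0.000 jump 0.15 margin 0.64
q [-0.3   0.39  1.64  0.    1.12  2.56] err 0.000 jump 0.20 margin 0.55
q [-0.3   0.55  1.76 -0.    0.83  2.56] err 0.000 jump 0.04 margin 0.55
q [-0.3   0.31  1.51  0.    1.32  2.56] err 0.000 jump 0.06 margin 0.55
q [-0.59 -0.19  2.12  0.39  0.47  1.04] err 0.000 jump 0.45 margin 0.19
q [-1.33  0.49  2.09  1.63  1.53 -1.02] err 0.000 jump 0.60 margin 0.20
q [-1.33  0.84  2.11  1.64  1.56 -1.37] err 0.000 jump 0.05 margin 0.58
0 40
q [-0.11  0.53  1.87 -0.53  0.67  0.01] err 0.000 jump 0.18 margin 0.39
q [-0.11  0.35  1.75 -0.4   0.94 -0.18] err 0.000 jump 0.04 margin 0.42
q [-0.3   0.39  1.64  0.    1.12  0.99] err 0.000 jump 0.15 margin 0.64
q [-0.3   0.39  1.64  0.    1.12  2.56] err 0.000 jump 0.20 margin 0.55
q [-0.3   0.55  1.76 -0.    0.83  2.56] err 0.000 jump 0.04 margin 0.55
q [-0.3   0.31  1.51  0.    1.32  2.56] err 0.000 jump 0.06 margin 0.55
q [-0.59 -
[... 813 characters left out ...]
1  1.21 -1.08] err 0.000 jump 0.05 margin 0.60
20 40
q [-0.11  0.53  1.87 -0.53  0.67  0.01] err 0.000 jump 0.18 margin 0.39
q [-0.11  0.35  1.75 -0.4   0.94 -0.18] err 0.000 jump 0.04 margin 0.42
q [-0.3   0.39  1.64  0.    1.12  0.99] err 0.000 jump 0.15 margin 0.64
q [-0.45  0.5   1.51  0.26  1.38  2.33] err 0.000 jump 0.18 margin 0.78
q [-0.45  0.65  1.62  0.29  1.12  2.25] err 0.000 jump 0.03 margin 0.79
q [-0.45  0.42  1.4   0.26  1.56  2.37] err 0.000 jump 0.06 margin 0.74
q [-0.53 -0.05  1.84  0.1   0.93  1.35] err 0.000 jump 0.19 margin 0.65
q [-1.24  0.53  1.59  1.08  1.68 -0.64] err 0.000 jump 0.39 margin 0.60
q [-1.24  0.74  1.68  1.07  1.54 -0.91] err 0.000 jump 0.04 margin 1.00
```

```bash
sed -i 's/maxmm=170/maxmm=118/' h.py
python3 - <<'E'
from kin import *
g=tool(95,20,1);u=np.array([np.cos(np.radians(95)),np.sin(np.radians(95)),0]);S=np.array([531.5,345,80])
W=[((440,-130,380),tool(60,30,1)),((490,100,250),g),(S-u*130,g)]
path(W,get_obs()["joint_positions"]);plan(W)
E
```

```text
q [-1.01  0.25  1.69  0.89  1.77 -0.58] err 0.000 jump 0.08 margin 0.76
q [-0.48  0.61  1.69  0.93  1.72 -0.88] err 0.000 jump 0.07 margin 0.90
q [-0.25  0.93  1.65  1.11  1.45 -1.04] err 0.000 jump 0.04 margin 0.98
0 [0.264, -0.27, 0.607] [0.019, -0.004, -0.01] x 3
0 [0.294, -0.179, 0.628] [0.018, -0.003, -0.01] x 3
0 [0.314, -0.088, 0.636] [0.019, -0.004, -0.011] x 3
1 [0.005, -0.228, 0.711] [0.029, 0.009, -0.014] x 3
1 [-0.022, -0.096, 0.741] [0.03, 0.009, -0.013] x 3
1 [-0.061, 0.04, 0.743] [0.029, 0.009, -0.014] x 3
2 [-0.507, 0.26, 0.676] [0.0, 0.0, -0.0] x 3
2 [-0.507, 0.261, 0.676] [0.0, 0.0, -0.0] x 3
```

Emit:
{"api": "send_rows", "payload": {
  "offset": [
    [0.264,-0.27,0.607],
    [0.264,-0.27,0.607],
    [0.264,-0.27,0.607]
  ],
  "delta_rot": [
    [0.019,-0.004,-0.01],
    [0.019,-0.004,-0.01],
    [0.019,-0.004,-0.01]
  ]
}}

```text
time: 3.3
tool_pos: [360.3, -263.5, 378.0]
tcp_rot: [-3.141, -1.084, 0.779]
contact_force: [-0.4, -0.4, 1.1]
grip_width: 92.0
finger_force: 0.0
```

Emit:
{"api": "send_rows", "payload": {
  "offset": [
    [0.294,-0.179,0.628],
    [0.294,-0.179,0.628]
  ],
  "delta_rot": [
    [0.018,-0.003,-0.01],
    [0.018,-0.003,-0.01]
  ]
}}

```text
time: 3.55
tool_pos: [404.8, -190.6, 374.0]
tcp_rot: [3.137, -1.064, 0.912]
contact_force: [-0.1, -0.3, 0.4]
grip_width: 91.7
finger_force: 0.0
```

Emit:
{"api": "send_rows", "payload": {
  "offset": [
    [0.314,-0.088,0.636],
    [0.314,-0.088,0.636]
  ],
  "delta_rot": [
    [0.019,-0.004,-0.011],
    [0.019,-0.004,-0.011]
  ]
}}

```text
time: 3.8
tool_pos: [449.3, -116.6, 370.0]
tcp_rot: [3.135, -1.038, 1.054]
contact_force: [-0.2, 0.1, -0.1]
grip_width: 91.3
finger_force: 0.0
```

Emit:
{"api": "send_rows", "payload": {
  "offset": [
    [0.005,-0.228,0.711],
    [0.005,-0.228,0.711]
  ],
  "delta_rot": [
    [0.029,0.009,-0.014],
    [0.029,0.009,-0.014]
  ]
}}

```text
time: 4.05
tool_pos: [462.1, -39.3, 325.5]
tcp_rot: [-3.118, -1.097, 1.229]
contact_force: [0.4, -0.1, -0.6]
grip_width: 91.9
finger_force: 0.0
```

Emit:
{"api": "send_rows", "payload": {
  "offset": [
    [-0.022,-0.096,0.741],
    [-0.022,-0.096,0.741]
  ],
  "delta_rot": [
    [0.03,0.009,-0.013],
    [0.03,0.009,-0.013]
  ]
}}

```text
time: 4.3
tool_pos: [475.8, 38.4, 282.2]
tcp_rot: [-3.096, -1.157, 1.413]
contact_force: [0.0, -0.5, -0.0]
grip_width: 91.7
finger_force: 0.0
```

Emit:
{"api": "send_rows", "payload": {
  "offset": [
    [-0.061,0.04,0.743],
    [-0.061,0.04,0.743]
  ],
  "delta_rot": [
    [0.029,0.009,-0.014],
    [0.029,0.009,-0.014]
  ]
}}

```text
time: 4.55
tool_pos: [489.3, 116.3, 239.0]
tcp_rot: [-3.126, -1.215, 1.643]
contact_force: [-0.2, -0.0, -0.2]
grip_width: 91.6
finger_force: 0.0
```

Emit:
{"api": "send_rows", "payload": {
  "offset": [
    [-0.507,0.26,0.676],
    [-0.507,0.26,0.676]
  ],
  "delta_rot": [
    [0,0,0],
    [0,0,0]
  ]
}}

```text
time: 4.8
tool_pos: [515.5, 172.5, 153.9]
tcp_rot: [-3.131, -1.213, 1.644]
contact_force: [0.3, -0.5, 0.3]
grip_width: 92.4
finger_force: 0.0
```

Emit:
{"api": "send_rows", "payload": {
  "offset": [
    [-0.507,0.26,0.676],
    [-0.507,0.26,0.676],
    [-0.507,0.26,0.676]
  ],
  "delta_rot": [
    [0,0,0],
    [0,0,0],
    [0,0,0]
  ]
}}

```text
time: 5.18
tool_pos: [540.3, 230.0, 68.2]
tcp_rot: [-3.121, -1.215, 1.636]
contact_force: [-0.5, 0.5, 0.5]
grip_width: 92.1
finger_force: 0.0
```

```bash
python3 log.py
python3 - <<'E'
from h import *
I=optics.capture("wrist"); cv2.imwrite("pics/w1.png",cv2.cvtColor(I,cv2.COLOR_RGB2BGR))
for n in("brush_grip","bristle_tip","brush","stand"):
    for r in finder.pinpoint(n,"wrist")[:2]: print(n,np.round(r["uv"],1),round(r["confidence"],2))
for n,p in dict(base=(531.5,345,53),grip=(531.5,345,78),top=(531.5,345,110),tip=(531.5,345,240)).items(): print(n,np.round(proj("wrist",p),1))
E
```

```text
5.175 [ -0.252   0.928   1.66    1.101   1.438  -1.039 540.277 230.038  68.154
  -3.121  -1.215   1.636] [-0.5  0.5  0.5] 92.09580626284126
brush_grip [322.4 176.9] 0.96
brush_grip [464.8 168.7] 0.88
brush [447.  234.5] 0.74
stand [318.  252.1] 0.84
base [315.9 206.6]
grip [315.8 179.7]
top [315.7 140.5]
tip [ 315.2 -112.2]
```

View pics/w1.png

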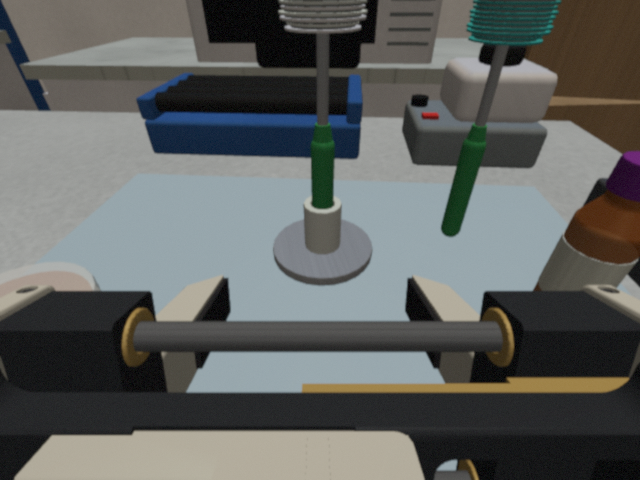

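Run:
```python
from kin import *
print("stand disc top",atz("wrist",(322.5,246.5),10),"tubetop",atz("wrist",(322.5,206),53))
o,d=ray("wrist",(322,172)); print("at y345",o+d*(345-o[1])/d[1], "o",o)
g=tool(95,20,1);u=np.array([np.cos(np.radians(95)),np.sin(np.radians(95)),0]);S=np.array([536.5,345,80])
W=[(S-u*60,g),(S,g)]
plan(W)
```

```text
stand disc top [537.4654 345.5323  10.    ] tubetop [536.9724 346.3418  53.    ]
at y345 [536.3511 345.      84.8864] o [552.1719 106.7855 201.8832]
0 [0.226, 0.035, 0.58] [0.001, 0.001, -0.0] x 3
1 [0.172, 0.0, 0.47] [-0.0, 0.0, -0.0] x 2
```

Emit:
{"api": "send_rows", "payload": {
  "offset": [
    [0.226,0.035,0.58],
    [0.226,0.035,0.58],
    [0.226,0.035,0.58]
  ],
  "delta_rot": [
    [0.001,0.001,0],
    [0.001,0.001,0],
    [0.001,0.001,0]
  ]
}}

```text
time: 5.8
tool_pos: [539.2, 304.5, 73.2]
tcp_rot: [-3.134, -1.22, 1.655]
contact_force: [0.6, 0.2, 0.0]
grip_width: 91.6
finger_force: 0.0
```

Emit:
{"api": "send_rows", "payload": {
  "offset": [
    [0.172,0,0.475],
    [0.172,0,0.475],
    [0.172,0,0.475]
  ],
  "delta_rot": [
    [0,0,0],
    [0,0,0],
    [0,0,0]
  ]
}}

```text
time: 6.18
tool_pos: [534.4, 363.7, 72.4]
tcp_rot: [-3.132, -1.22, 1.651]
contact_force: [0.1, 0.2, -0.6]
grip_width: 92.1
finger_force: 0.0
```

Emit:
{"api": "send_rows", "payload": {
  "offset": [
    [0,0,0],
    [0,0,0],
    [0,0,0],
    [0,0,0],
    [0,0,0],
    [0,0,0],
    [0,0,0]
  ],
  "delta_rot": [
    [0,0,0],
    [0,0,0],
    [0,0,0],
    [0,0,0],
    [0,0,0],
    [0,0,0],
    [0,0,0]
  ],
  "grip": 0
}}

```text
time: 7.05
tool_pos: [533.8, 364.8, 72.1]
tcp_rot: [-3.129, -1.22, 1.649]
contact_force: [-0.2, 0.4, -0.5]
grip_width: 26.3
finger_force: 0.0
```

```bash
python3 log.py
python3 - <<'E'
from kin import *
p,r=pose(); M=r.as_matrix(); gp=p-19*M[:,2]; print(gp)
b=106.4
g=tool(95,20,1);lay=tool(b,110,1); L=np.array([512,-74.5,65.])
W=[(gp+[0,0,110],r),((505,180,260),tool(100,55,1)),(L+[0,20,110],lay),(L+[0,0,30],lay)]
path(W,get_obs()["joint_positions"]);plan(W)
E
```

```text
7.05 [ -0.016   0.919   1.676   1.295   1.327  -1.005 533.784 364.808  72.086
  -3.129  -1.22    1.649] [-0.2  0.4 -0.5] 26.340121302421704
[535.4126 347.039   78.6146]
q [-0.02  0.73  1.67  1.25  1.39 -0.81] err 0.000 jump 0.03 margin 1.02
q [-0.12  0.4   1.56  0.59  1.42 -0.46] err 0.000 jump 0.09 margin 1.03
q [-0.07  0.37  1.76 -0.41  0.93 -0.12] err 0.000 jump 0.16 margin 0.59
q [-0.11  0.48  1.85 -0.49  0.73 -0.04] err 0.000 jump 0.03 margin 0.45
0 [0.861, -0.004, -0.315] [0.0, -0.0, 0.0] x 3
1 [-0.001, -0.193, -0.757] [0.005, -0.048, -0.004] x 3
1 [-0.22, -0.22, -0.716] [0.005, -0.049, -0.005] x 3
2 [-0.707, -0.092, -0.199] [0.001, -0.051, -0.006] x 3
2 [-0.729, -0.119, 0.034] [0.001, -0.051, -0.006] x 3
2 [-0.677, -0.146, 0.262] [0.001, -0.05, -0.006] x 3
3 [0.076, -0.045, 0.682] [-0.0, -0.0, -0.0] x 3
```

Emit:
{"api": "send_rows", "payload": {
  "offset": [
    [0,0,0],
    [0,0,0],
    [0,0,0],
    [0,0,0]
  ],
  "delta_rot": [
    [0,0,0],
    [0,0,0],
    [0,0,0],
    [0,0,0]
  ]
}}

```text
time: 7.55
tool_pos: [533.4, 364.8, 72.1]
tcp_rot: [-3.128, -1.22, 1.648]
contact_force: [-2.2, -0.8, 0.7]
grip_width: 17.1
finger_force: 30.0
```

Emit:
{"api": "send_rows", "payload": {
  "offset": [
    [0.287,0,-0.105],
    [0.574,0,-0.21],
    [0.861,-0.004,-0.315],
    [0.861,-0.004,-0.315]
  ],
  "delta_rot": [
    [0,0,0],
    [0,0,0],
    [0,0,0],
    [0,0,0]
  ]
}}

```text
time: 8.05
tool_pos: [535.1, 364.7, 184.7]
tcp_rot: [3.136, -1.219, 1.665]
contact_force: [-0.9, 0.5, -2.2]
grip_width: 17.1
finger_force: 30.0
```

Run:
```python
from h import *
s=get_obs(); print(s["time"],s["grip_width"],s["finger_force"],s["contact_force"],s["tool_pos"])
for c in("top","side"):
    I=optics.capture(c)
    for n in ("brush_grip","bristle_tip"):
        for r in finder.pinpoint(n,c)[:3]: print(c,n,np.round(r["uv"],1),round(r["confidence"],2))
p,r=pose(); M=r.as_matrix(); g=p-19*M[:,2]
for c in("top","side"): print(c,"exp grip",proj(c,g),"tip",proj(c,g+[0,0,160]))
```

```text
8.05 17.1325655400345 29.989576041698456 [-0.8642  0.544  -2.2154] [535.0917 364.7161 184.687 ]
top brush_grip [148.9 248.9] 0.76
top brush_grip [154.5 212.6] 0.74
top brush_grip [332.6 184.9] 0.61
top bristle_tip [114.  233.6] 0.59
side bristle_tip [321.4 120.6] 0.49
top exp grip [np.float64(147.69267484258611), np.float64(249.50178457309815)] tip [np.float64(115.8235394105746), np.float64(234.4901232362465)]
side exp grip [np.float64(278.0468433636133), np.float64(147.81228577268774)] tip [np.float64(274.89719475401495), np.float64(82.25127268068317)]
```

Run:
```python
from kin import *
for c,seed in(("top",(300,283)),("side",(325,345))):
    I=cv2.imread(f"pics/{c}0.png"); hsv=cv2.cvtColor(I,cv2.COLOR_BGR2HSV)
    m=cv2.inRange(hsv,(105,120,60),(125,255,255)); m=cv2.morphologyEx(m,cv2.MORPH_CLOSE,np.ones((9,9)))
    n,l=cv2.connectedComponents(m); k=l[seed[1],seed[0]]
    cnt=max(cv2.findContours((l==k).astype(np.uint8),cv2.RETR_EXTERNAL,cv2.CHAIN_APPROX_NONE)[0],key=cv2.contourArea)[:,0]
    W=np.array([atz(c,p,8)[:2] for p in cnt]).astype(np.float32)
    (cx,cy),s,a=cv2.minAreaRect(W); b=cv2.boxPoints(((cx,cy),s,a)); e=b[1]-b[0]; f=b[2]-b[1]; L=e if np.hypot(*e)>np.hypot(*f) else f
    ang=np.degrees(np.arctan2(*L[::-1]))%180; d=np.array([np.cos(np.radians(ang)),np.sin(np.radians(ang))])
    print(c,k,(cx,cy),s,ang,"hn",[cx,cy]-80*d,"sn",[cx,cy]+22*d,"grip",[cx,cy]-41.5*d)
```

```text
top 4 (499.6667785644531, -34.49772644042969) (107.20199584960938, 267.7732849121094) 105.64347 hn [ 521.2388 -111.5344] sn [493.7345 -13.3126] grip [510.8573 -74.4605]
side 5 (503.1141052246094, -34.0537109375) (112.1985855102539, 274.7752990722656) 105.62663 hn [ 524.6635 -111.0967] sn [497.188  -12.8669] grip [514.2929 -74.0198]
```

Run:
```python
from kin import *
lay=tool(105.6,110,1); L=np.array([512.6,-74.2,65.])
W=[((505,180,260),tool(100,55,1)),(L+[0,10,110],lay),(L+[0,0,25],lay)]
path(W,get_obs()["joint_positions"]);plan(W)
```

```text
q [-0.12  0.4   1.56  0.59  1.42 -0.46] err 0.000 jump 0.09 margin 1.03
q [-0.09  0.37  1.76 -0.41  0.93 -0.13] err 0.000 jump 0.16 margin 0.59
q [-0.11  0.49  1.85 -0.5   0.73 -0.02] err 0.000 jump 0.03 margin 0.45
0 [0.004, -0.193, -0.758] [0.005, -0.048, -0.005] x 3
0 [-0.215, -0.22, -0.719] [0.005, -0.049, -0.004] x 3
1 [-0.729, -0.093, -0.214] [0.001, -0.051, -0.006] x 3
1 [-0.756, -0.122, 0.026] [0.001, -0.051, -0.005] x 3
1 [-0.704, -0.145, 0.264] [0.0, -0.051, -0.005] x 3
2 [0.169, -0.024, 0.692] [0.0, 0.0, -0.0] x 3
```

Emit:
{"api": "send_rows", "payload": {
  "offset": [
    [0.004,-0.193,-0.758],
    [0.004,-0.193,-0.758],
    [0.004,-0.193,-0.758]
  ],
  "delta_rot": [
    [0.005,-0.048,-0.005],
    [0.005,-0.048,-0.005],
    [0.005,-0.048,-0.005]
  ]
}}

```text
time: 8.72
tool_pos: [519.6, 277.2, 215.6]
tcp_rot: [3.121, -0.918, 1.718]
contact_force: [-0.1, 0.2, -2.3]
grip_width: 17.0
finger_force: 30.0
```

Emit:
{"api": "send_rows", "payload": {
  "offset": [
    [-0.215,-0.22,-0.719],
    [-0.215,-0.22,-0.719],
    [-0.215,-0.22,-0.719]
  ],
  "delta_rot": [
    [0.005,-0.049,-0.004],
    [0.005,-0.049,-0.004],
    [0.005,-0.049,-0.004]
  ]
}}

```text
time: 9.1
tool_pos: [503.4, 191.7, 246.0]
tcp_rot: [3.136, -0.613, 1.747]
contact_force: [-0.0, 0.4, -2.0]
grip_width: 17.4
finger_force: 30.0
```

Emit:
{"api": "send_rows", "payload": {
  "offset": [
    [-0.729,-0.093,-0.214],
    [-0.729,-0.093,-0.214],
    [-0.729,-0.093,-0.214]
  ],
  "delta_rot": [
    [0.001,-0.051,-0.006],
    [0.001,-0.051,-0.006],
    [0.001,-0.051,-0.006]
  ]
}}

```text
time: 9.48
tool_pos: [505.8, 105.8, 214.2]
tcp_rot: [3.132, -0.295, 1.784]
contact_force: [0.7, 1.0, -1.5]
grip_width: 17.3
finger_force: 30.0
```

Emit:
{"api": "send_rows", "payload": {
  "offset": [
    [-0.756,-0.122,0.026],
    [-0.756,-0.122,0.026],
    [-0.756,-0.122,0.026]
  ],
  "delta_rot": [
    [0.001,-0.051,-0.005],
    [0.001,-0.051,-0.005],
    [0.001,-0.051,-0.005]
  ]
}}

```text
time: 9.85
tool_pos: [509.3, 18.8, 185.1]
tcp_rot: [3.135, 0.024, 1.812]
contact_force: [0.6, 0.1, -1.8]
grip_width: 17.1
finger_force: 30.0
```

Emit:
{"api": "send_rows", "payload": {
  "offset": [
    [-0.704,-0.145,0.264],
    [-0.704,-0.145,0.264],
    [-0.704,-0.145,0.264]
  ],
  "delta_rot": [
    [0,-0.051,-0.005],
    [0,-0.051,-0.005],
    [0,-0.051,-0.005]
  ]
}}

```text
time: 10.22
tool_pos: [512.8, -68.8, 155.9]
tcp_rot: [3.141, 0.345, 1.84]
contact_force: [-0.2, 0.3, -0.4]
grip_width: 17.4
finger_force: 30.0
```

Emit:
{"api": "send_rows", "payload": {
  "offset": [
    [0.169,-0.024,0.692],
    [0.169,-0.024,0.692],
    [0.169,-0.024,0.692],
    [0.169,-0.024,0.692]
  ],
  "delta_rot": [
    [0,0,0],
    [0,0,0],
    [0,0,0],
    [0,0,0]
  ]
}}

```text
time: 10.72
tool_pos: [516.0, -80.0, 74.4]
tcp_rot: [3.134, 0.351, 1.838]
contact_force: [0.1, -0.0, -1.8]
grip_width: 16.9
finger_force: 30.0
```

Run:
```python
from h import *
s=get_obs(); print(s["time"],s["grip_width"],s["finger_force"],s["contact_force"],s["tool_pos"])
ims=[]
for c in("side","wrist"):
    I=optics.capture(c); ims.append(I)
    for n in ("brush_grip","bristle_tip"):
        for r in finder.pinpoint(n,c)[:2]: print(c,n,np.round(r["uv"],1),round(r["confidence"],2))
p,r=pose(); M=r.as_matrix(); g=p-19*M[:,2]; print(g)
d=np.array([-.269,.963,0])
for c in("side","wrist"): print(c,"exp grip",proj(c,g),"tip",proj(c,g+d*161.4))
I=np.vstack([cv2.resize(ims[0][220:380,200:440],(640,427))[:300],cv2.resize(ims[1],(400,300),interpolation=3)] if 0 else [cv2.resize(ims[0][210:390,200:440],(400,300)),cv2.resize(ims[1],(400,300))])
cv2.imwrite("pics/lay.png",cv2.cvtColor(I,cv2.COLOR_RGB2BGR))
```

```text
10.725 16.92871929036498 29.990589022636414 [ 0.0778 -0.0163 -1.834 ] [515.9904 -80.0168  74.4404]
side brush_grip [316.  293.4] 0.73
side brush_grip [323.4 179.4] 0.72
side bristle_tip [323.7 120.2] 0.79
side bristle_tip [276.8 246.4] 0.71
wrist brush_grip [317.  312.8] 0.75
[513.4459 -73.9366  91.8883]
side exp grip [np.float64(314.9812792971473), np.float64(293.42582538803805)] tip [np.float64(275.4714550378654), np.float64(249.00295446402717)]
wrist exp grip [np.float64(317.62645075729927), np.float64(309.41809500309853)] tip [np.float64(316.471455573632), np.float64(-308.69615493080516)]
```

View pics/lay.png

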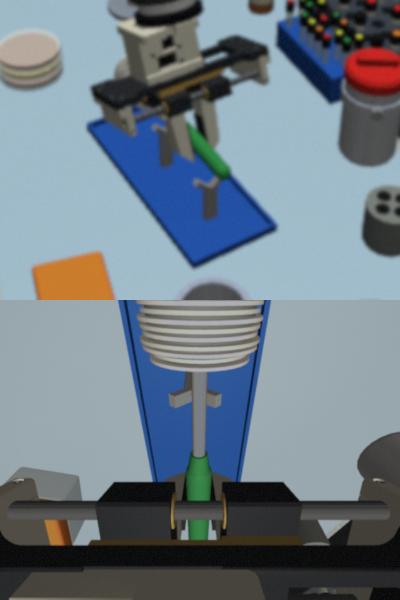

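Emit:
{"api": "send_rows", "payload": {
  "offset": [
    [0.03,0,0.09],
    [0.06,0,0.165],
    [0.073,0,0.2],
    [0.073,0,0.2]
  ],
  "delta_rot": [
    [0,0,0],
    [0,0,0],
    [0,0,0],
    [0,0,0]
  ]
}}

```text
time: 11.52
tool_pos: [514.2, -80.4, 47.8]
tcp_rot: [3.138, 0.352, 1.84]
contact_force: [-3.9, 1.2, 8.0]
grip_width: 17.2
finger_force: 30.0
```

Emit:
{"api": "send_rows", "payload": {
  "offset": [
    [0.004,0,0.012],
    [0.004,0,0.012]
  ],
  "delta_rot": [
    [0,0,0],
    [0,0,0]
  ]
}}

```text
time: 11.78
tool_pos: [514.3, -80.5, 47.6]
tcp_rot: [3.137, 0.353, 1.84]
contact_force: [-8.8, 4.3, 20.6]
grip_width: 16.8
finger_force: 30.0
```

Emit:
{"api": "send_rows", "payload": {
  "offset": [
    [0,0,-0.004],
    [0,0,-0.004],
    [0,0,-0.004],
    [0,0,-0.004],
    [0,0,-0.004],
    [0,0,-0.004]
  ],
  "delta_rot": [
    [0,0,0],
    [0,0,0],
    [0,0,0],
    [0,0,0],
    [0,0,0],
    [0,0,0]
  ],
  "grip": 0.65
}}

```text
time: 12.52
tool_pos: [515.0, -80.3, 46.5]
tcp_rot: [3.136, 0.352, 1.84]
contact_force: [-0.1, 0.1, 0.9]
grip_width: 59.1
finger_force: 0.0
```

Emit:
{"api": "send_rows", "payload": {
  "offset": [
    [0,0,-0.3],
    [0,0,-0.6],
    [0,0,-0.9],
    [0,0,-0.9]
  ],
  "delta_rot": [
    [0,0,0],
    [0,0,0],
    [0,0,0],
    [0,0,0]
  ]
}}

```text
time: 13.02
tool_pos: [506.0, -43.9, 150.5]
tcp_rot: [3.13, 0.354, 1.839]
contact_force: [-0.1, -0.5, 0.4]
grip_width: 59.6
finger_force: 0.0
```

Run:
```python
from kin import *
s=get_obs(); print(s["time"],s["grip_width"],s["contact_force"],s["tool_pos"])
I=optics.capture("wrist");optics.capture("top");J=optics.capture("side")
for c in("wrist","top","side"):
    for n in ("brush","brush_grip","bristle_tip","rest_handle_notch","rest_stem_notch"):
        for r in finder.pinpoint(n,c)[:2]: print(c,n,np.round(r["uv"],1),round(r["confidence"],2),atz(c,r["uv"],65))
cv2.imwrite("pics/lay2.png",cv2.cvtColor(np.vstack([cv2.resize(J[210:390,200:440],(400,300)),cv2.resize(I,(400,300))]),cv2.COLOR_RGB2BGR))
```

```text
13.025 59.61455356622033 [-0.0932 -0.5105  0.3922] [505.9685 -43.8884 150.5324]
wrist brush [314.5 162.6] 0.63 [492.9886 -11.6446  65.    ]
wrist brush [314.5 300.6] 0.55 [ 527.4077 -138.3569   65.    ]
wrist brush_grip [313.8 239.1] 0.78 [508.8727 -72.2655  65.    ]
wrist bristle_tip [313.5 279.2] 0.5 [ 519.769 -113.274   65.   ]
wrist rest_handle_notch [315.  276.7] 0.61 [ 520.3901 -110.2649   65.    ]
wrist rest_stem_notch [314.  162.6] 0.84 [493.0441 -11.8569  65.    ]
top brush [164.4 216.4] 0.97 [636.7425 358.797   65.    ]
top brush [370.5 264.3] 0.68 [ 531.6902 -140.9985   65.    ]
top brush_grip [154.4 210. ] 0.88 [652.0393 384.1886  65.    ]
top brush_grip [344.8 269.2] 0.78 [518.4493 -79.5009  65.    ]
top bristle_tip [275.2 287.4] 0.65 [471.3697  84.6259  65.    ]
top bristle_tip [129.1 191.4] 0.63 [697.1209 449.5183  65.    ]
top rest_handle_notch [356.7 267.8] 0.77 [ 522.4786 -107.9403   65.    ]
top rest_handle_notch [452.7 289.7] 0.62 [ 475.3661 -337.1148   65.    ]
side brush [336.1 327.2] 0.9 [ 534.3721 -143.1858   65.    ]
side brush [324.3 197.7] 0.63 [634.4366 291.8934  65.    ]
side brush_grip [317.1 307.3] 0.82 [514.8941 -83.4781  65.    ]
side brush_grip [322.7 178. ] 0.76 [656.8639 387.1418  65.    ]
side bristle_tip [275.9 255.9] 0.78 [472.0265  92.8836  65.    ]
side bristle_tip [323.9 118.4] 0.77 [762.4311 752.2079  65.    ]
side rest_handle_notch [328.3 318.7] 0.84 [ 526.8113 -118.4447   65.    ]
side rest_stem_notch [299.  285.4] 0.63 [496.8012 -13.0435  65.    ]
```

View pics/lay2.png

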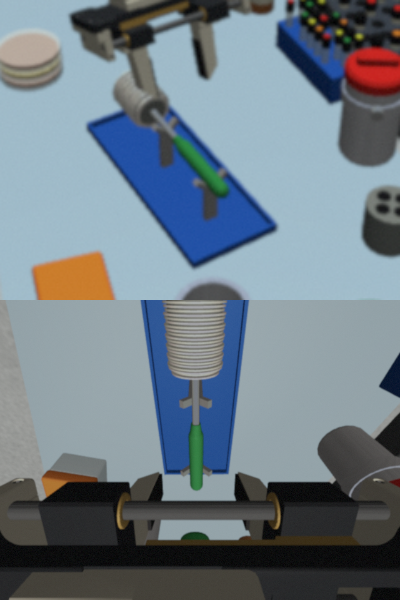

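Run:
```python
from kin import *
T=tool(-74.5,110,1); z=T.as_matrix()[:,2]; G=np.array([511,-73.5,65.])
W=[((511,-60,185),tool(15.5,90,1)),(G-90*z,T),(G,T)]
path(W,get_obs()["joint_positions"],n=16);plan(W)
```

```text
q [-0.27  0.38  1.64  0.    1.12  1.03] err 0.000 jump 0.07 margin 0.60
q [-0.49  0.55  1.52  0.26  1.32  2.29] err 0.000 jump 0.09 margin 0.82
q [-0.45  0.64  1.64  0.29  1.11  2.26] err 0.000 jump 0.01 margin 0.82
0 [-0.091, 0.009, -0.046] [0.022, 0.022, 0.124] x 6
0 [-0.054, 0.061, -0.062] [0.022, 0.021, 0.123] x 6
1 [-0.016, 0.155, 0.143] [0.022, -0.022, 0.124] x 6
1 [0.121, 0.13, 0.114] [0.022, -0.022, 0.123] x 6
2 [0.001, -0.0, 0.75] [-0.0, 0.0, 0.0] x 3
```

Emit:
{"api": "send_rows", "payload": {
  "offset": [
    [-0.091,0.009,-0.046],
    [-0.091,0.009,-0.046],
    [-0.091,0.009,-0.046],
    [-0.091,0.009,-0.046],
    [-0.091,0.009,-0.046],
    [-0.091,0.009,-0.046]
  ],
  "delta_rot": [
    [0.022,0.022,0.124],
    [0.022,0.022,0.124],
    [0.022,0.022,0.124],
    [0.022,0.022,0.124],
    [0.022,0.022,0.124],
    [0.022,0.022,0.124]
  ]
}}

```text
time: 14.68
tool_pos: [507.7, -52.4, 156.9]
tcp_rot: [3.063, 0.172, 1.042]
contact_force: [1.0, -0.4, -0.3]
grip_width: 59.9
finger_force: 0.0
```

Emit:
{"api": "send_rows", "payload": {
  "offset": [
    [-0.054,0.061,-0.062],
    [-0.054,0.061,-0.062],
    [-0.054,0.061,-0.062],
    [-0.054,0.061,-0.062],
    [-0.054,0.061,-0.062],
    [-0.054,0.061,-0.062]
  ],
  "delta_rot": [
    [0.022,0.021,0.123],
    [0.022,0.021,0.123],
    [0.022,0.021,0.123],
    [0.022,0.021,0.123],
    [0.022,0.021,0.123],
    [0.022,0.021,0.123]
  ]
}}

```text
time: 15.42
tool_pos: [510.8, -59.9, 165.9]
tcp_rot: [3.139, 0.0, 0.275]
contact_force: [0.4, 0.6, -1.4]
grip_width: 59.4
finger_force: 0.0
```

Emit:
{"api": "send_rows", "payload": {
  "offset": [
    [-0.016,0.155,0.143],
    [-0.016,0.155,0.143],
    [-0.016,0.155,0.143],
    [-0.016,0.155,0.143],
    [-0.016,0.155,0.143],
    [-0.016,0.155,0.143]
  ],
  "delta_rot": [
    [0.022,-0.022,0.124],
    [0.022,-0.022,0.124],
    [0.022,-0.022,0.124],
    [0.022,-0.022,0.124],
    [0.022,-0.022,0.124],
    [0.022,-0.022,0.124]
  ]
}}

```text
time: 16.18
tool_pos: [514.2, -78.3, 148.6]
tcp_rot: [-3.069, 0.174, -0.5]
contact_force: [0.4, -0.0, -0.3]
grip_width: 59.6
finger_force: 0.0
```

Emit:
{"api": "send_rows", "payload": {
  "offset": [
    [0.121,0.13,0.114],
    [0.121,0.13,0.114],
    [0.121,0.13,0.114],
    [0.121,0.13,0.114],
    [0.121,0.13,0.114],
    [0.121,0.13,0.114]
  ],
  "delta_rot": [
    [0.022,-0.022,0.123],
    [0.022,-0.022,0.123],
    [0.022,-0.022,0.123],
    [0.022,-0.022,0.123],
    [0.022,-0.022,0.123],
    [0.022,-0.022,0.123]
  ]
}}

```text
time: 16.92
tool_pos: [517.4, -96.7, 131.8]
tcp_rot: [-3.14, 0.35, -1.293]
contact_force: [-0.7, 0.5, -0.4]
grip_width: 59.6
finger_force: 0.0
```

```bash
python3 log.py
python3 - <<'E'
from kin import *
I=optics.capture("wrist"); cv2.imwrite("pics/w3.png",cv2.cvtColor(I,cv2.COLOR_RGB2BGR))
for n,z in (("brush",65),("brush_grip",65),("rest_handle_notch",65),("bucket_mouth",115),("bucket",0)):
    for r in finder.pinpoint(n,"wrist")[:2]: print(n,np.round(r["uv"],1),round(r["confidence"],2),atz("wrist",r["uv"],z))
for r in finder.silhouettes("bucket","wrist")[:2]: print(r["box"],r["confidence"])
T=tool(-74.5,110,1); z=T.as_matrix()[:,2]; G=np.array([511,-73.5,65.]); print("exp",proj("wrist",G))
plan([(G,T)])
E
```

```text
16.925 [ -0.485   0.555   1.515   0.26    1.325   2.284 517.391 -96.747 131.777
  -3.14    0.35   -1.293] [-0.7  0.5 -0.4] 59.62874959735862
brush [319.  160.6] 0.57 [ 529.0903 -140.6052   65.    ]
brush_grip [313.8 248.4] 0.92 [514.0915 -74.4453  65.    ]
rest_handle_notch [316.6 206.1] 0.59 [ 521.8047 -109.4092   65.    ]
exp [np.float64(317.4695054699981), np.float64(250.45151234712893)]
0 [0.002, 0.0, 0.75] [0.0, 0.0, 0.001] x 3
```

View pics/w3.png

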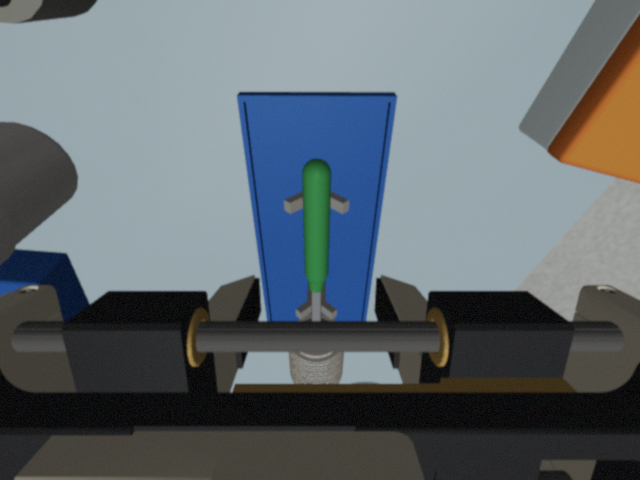

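Emit:
{"api": "send_rows", "payload": {
  "offset": [
    [0,0,0.3],
    [0.002,-0.003,0.6],
    [0.002,-0.005,0.752],
    [0.002,-0.005,0.752]
  ],
  "delta_rot": [
    [0,0,0],
    [0,0,0],
    [0,0,0.001],
    [0,0,0.001]
  ]
}}

```text
time: 17.77
tool_pos: [508.9, -66.3, 46.0]
tcp_rot: [3.138, 0.352, -1.304]
contact_force: [-0.3, 0.5, 0.7]
grip_width: 59.7
finger_force: 0.0
```

Emit:
{"api": "send_rows", "payload": {
  "offset": [
    [0,0,0],
    [0,0,0],
    [0,0,0],
    [0,0,0],
    [0,0,0],
    [0,0,0],
    [0,0,0]
  ],
  "delta_rot": [
    [0,0,0],
    [0,0,0],
    [0,0,0],
    [0,0,0],
    [0,0,0],
    [0,0,0],
    [0,0,0]
  ],
  "grip": 0
}}

```text
time: 18.65
tool_pos: [510.1, -67.2, 47.1]
tcp_rot: [3.141, 0.35, -1.304]
contact_force: [1.7, 0.4, 2.1]
grip_width: 17.2
finger_force: 30.0
```

```bash
python3 log.py
python3 - <<'E'
from kin import *
p,r=pose(); g=p-19*r.as_matrix()[:,2]; print(g)
W=[(g+[0,0,120],r),((450,-150,330),tool(-20,65,1)),((466,-319,360),tool(40,20,1))]
path(W,get_obs()["joint_positions"],n=16);plan(W)
E
```

```text
18.65 [ -0.445   0.642   1.638   0.293   1.113   2.266 510.104 -67.169  47.07
   3.141   0.35   -1.304] [1.7 0.4 2.1] 17.217428813769907
[511.8323 -73.4492  64.9182]
q [-0.44  0.49  1.52  0.27  1.37  2.34] err 0.000 jump 0.02 margin 0.77
q [-0.53 -0.04  1.83  0.1   0.92  1.35] err 0.000 jump 0.10 margin 0.64
q [-1.24  0.48  1.55  1.09  1.73 -0.56] err 0.000 jump 0.20 margin 0.61
0 [-0.171, 0.0, -0.47] [0.0, 0.0, 0.0] x 2
0 [-0.172, 0.001, -0.469] [0.0, 0.0, 0.0] x 2
1 [0.061, 0.306, -0.668] [0.003, 0.058, -0.078] x 5
1 [0.142, 0.344, -0.637] [0.004, 0.058, -0.077] x 5
2 [0.352, 0.574, -0.023] [0.063, 0.056, -0.058] x 5
2 [0.161, 0.629, -0.176] [0.063, 0.057, -0.058] x 5
```

Emit:
{"api": "send_rows", "payload": {
  "offset": [
    [-0.085,0,-0.235],
    [-0.171,0,-0.47],
    [-0.171,0,-0.47]
  ],
  "delta_rot": [
    [0,0,0],
    [0,0,0],
    [0,0,0]
  ]
}}

```text
time: 19.02
tool_pos: [510.8, -67.6, 108.3]
tcp_rot: [-3.14, 0.348, -1.303]
contact_force: [0.7, -0.1, -1.7]
grip_width: 17.0
finger_force: 30.0
```

Emit:
{"api": "send_rows", "payload": {
  "offset": [
    [-0.172,0.001,-0.469],
    [-0.172,0.001,-0.469]
  ],
  "delta_rot": [
    [0,0,0],
    [0,0,0]
  ]
}}

```text
time: 19.27
tool_pos: [511.4, -67.8, 169.1]
tcp_rot: [-3.138, 0.346, -1.302]
contact_force: [0.1, -0.4, -1.7]
grip_width: 17.4
finger_force: 30.0
```

Emit:
{"api": "send_rows", "payload": {
  "offset": [
    [0.061,0.306,-0.668],
    [0.061,0.306,-0.668],
    [0.061,0.306,-0.668],
    [0.061,0.306,-0.668],
    [0.061,0.306,-0.668]
  ],
  "delta_rot": [
    [0.003,0.058,-0.078],
    [0.003,0.058,-0.078],
    [0.003,0.058,-0.078],
    [0.003,0.058,-0.078],
    [0.003,0.058,-0.078]
  ]
}}

```text
time: 19.9
tool_pos: [483.0, -109.4, 238.5]
tcp_rot: [-3.049, -0.041, -0.83]
contact_force: [-0.1, -0.0, -0.7]
grip_width: 17.4
finger_force: 30.0
```

Emit:
{"api": "send_rows", "payload": {
  "offset": [
    [0.142,0.344,-0.637],
    [0.142,0.344,-0.637],
    [0.142,0.344,-0.637],
    [0.142,0.344,-0.637],
    [0.142,0.344,-0.637]
  ],
  "delta_rot": [
    [0.004,0.058,-0.077],
    [0.004,0.058,-0.077],
    [0.004,0.058,-0.077],
    [0.004,0.058,-0.077],
    [0.004,0.058,-0.077]
  ]
}}

```text
time: 20.52
tool_pos: [457.1, -153.0, 311.7]
tcp_rot: [-3.139, -0.436, -0.355]
contact_force: [-0.3, 0.0, -1.6]
grip_width: 17.2
finger_force: 30.0
```

Emit:
{"api": "send_rows", "payload": {
  "offset": [
    [0.352,0.574,-0.023],
    [0.352,0.574,-0.023],
    [0.352,0.574,-0.023],
    [0.352,0.574,-0.023],
    [0.352,0.574,-0.023]
  ],
  "delta_rot": [
    [0.063,0.056,-0.058],
    [0.063,0.056,-0.058],
    [0.063,0.056,-0.058],
    [0.063,0.056,-0.058],
    [0.063,0.056,-0.058]
  ]
}}

```text
time: 21.15
tool_pos: [468.8, -231.7, 333.0]
tcp_rot: [-2.983, -0.826, 0.06]
contact_force: [0.3, 0.3, -2.0]
grip_width: 17.2
finger_force: 30.0
```

Emit:
{"api": "send_rows", "payload": {
  "offset": [
    [0.161,0.629,-0.176],
    [0.161,0.629,-0.176],
    [0.161,0.629,-0.176],
    [0.161,0.629,-0.176],
    [0.161,0.629,-0.176]
  ],
  "delta_rot": [
    [0.063,0.057,-0.058],
    [0.063,0.057,-0.058],
    [0.063,0.057,-0.058],
    [0.063,0.057,-0.058],
    [0.063,0.057,-0.058]
  ]
}}

```text
time: 21.78
tool_pos: [479.7, -309.1, 351.1]
tcp_rot: [-3.131, -1.224, 0.688]
contact_force: [-0.7, 0.5, -1.1]
grip_width: 17.2
finger_force: 30.0
```

```bash
python3 log.py
python3 - <<'E'
from kin import *
p,r=pose(); g=p-19*r.as_matrix()[:,2]; print(g, r.as_matrix())
Is=[]
for c in("side","top","wrist"):
    Is.append(optics.capture(c))
    for n,z in (("bristle_tip",g[2]-161),("bucket_mouth",115),("brush_grip",g[2])):
        for q in finder.pinpoint(n,c)[:3]: print(c,n,np.round(q["uv"],1),round(q["confidence"],2),atz(c,q["uv"],z))
    print(c,"exp tip",proj(c,g-[0,0,161]),"mouth",proj(c,[466,-319,115]))
cv2.imwrite("pics/b1.png",cv2.cvtColor(np.hstack([cv2.resize(Is[0][240:480,200:520],(400,300)),cv2.resize(Is[2],(400,300))]),cv2.COLOR_RGB2BGR))
for i,c in enumerate(("side","top","wrist")): cv2.imwrite(f"pics/raw_{c}.png",cv2.cvtColor(Is[i],cv2.COLOR_RGB2BGR))
E
```

```text
21.775 [  -1.244    0.487    1.547    1.09     1.726   -0.563  479.712 -309.115
  351.098   -3.131   -1.224    0.688] [-0.7  0.5 -1.1] 17.17385626769942
[ 466.0437 -320.6231  357.5588] [[ 0.2626  0.6431  0.7194]
 [ 0.2161 -0.7658  0.6057]
 [ 0.9404 -0.0036 -0.3401]]
side bristle_tip [323.3 120.9] 0.78 [674.8832 447.5209 196.5588]
side bristle_tip [330.2 353.8] 0.68 [ 471.2842 -317.2838  196.5588]
side bucket_mouth [326.5 397.1] 0.74 [ 464.1687 -325.3717  115.    ]
side bucket_mouth [426.4 410. ] 0.73 [ 596.4805 -384.8133  115.    ]
side brush_grip [323.1 177.8] 0.89 [ 518.5565 -108.9179  357.5588]
side brush_grip [328.2 267.9] 0.82 [ 464.894  -324.4219  357.5588]
side brush_grip [282.9 214.1] 0.44 [ 436.8852 -192.5845  357.5588]
side exp tip [np.float64(327.2570872269645), np.float64(356.28565683306203)] mouth [np.float64(326.5125040395832), np.float64(393.4426228964345)]
top bristle_tip [466.9 288. ] 0.86 [ 468.2614 -326.3933  196.5588]
top bristle_tip [130.  188.3] 0.64 [665.7392 393.2365 196.5588]
top bucket_mouth [453.7 291.2] 0.93 [ 467.7154 -323.8012  115.    ]
top bucket_mouth [480.3 240. ] 0.74 [ 587.6048 -389.8318  115.    ]
top bucket_mouth [445.7 202.2] 0.25 [ 676.2211 -311.8209  115.    ]
top brush_grip [153.2 214.1] 0.97 [571.518  280.9244 357.5588]
top brush_grip [498.8 279.8] 0.69 [ 469.2519 -328.0818  357.5588]
top exp tip [np.float64(464.19875820636935), np.float64(288.999940664121)] mouth [np.float64(451.6192887687756), np.float64(291.91138215445847)]
wrist bristle_tip [120.3 134.5] 0.97 [692.1497 495.6719 196.5588]
wrist brush_grip [146.6 196.8] 0.96 [ 471.3225 -149.8699  357.5588]
wrist brush_grip [317.7 310.9] 0.57 [ 469.3402 -317.6809  357.5588]
wrist exp tip [np.float64(317.1617683686987), np.float64(457.79552330569186)] mouth [np.float64(315.54624399337746), np.float64(493.2551245962718)]
```

View pics/b1.png

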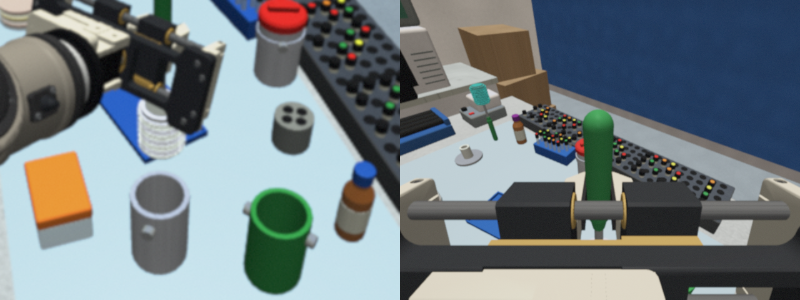

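```bash
cat > fitc.py <<'E'
from kin import *
from scipy.optimize import minimize
def cyl(c,x,y,r,z0,z1,ax=(0,0)):
    t=np.linspace(0,2*np.pi,40); P=[proj(c,[x+ax[0]*(z-z0)+r*np.cos(a),y+ax[1]*(z-z0)+r*np.sin(a),z]) for z in(z0,z1) for a in t]
    m=np.zeros((480*4,640*4),np.uint8); cv2.fillConvexPoly(m,cv2.convexHull((np.array(P)*4+2).astype(np.int32)),1); return cv2.resize(m*255,(640,480),interpolation=cv2.INTER_AREA)/255.
def fitxy(c,mask,xy,r,z0,z1,box):
    l,t,rr,b=box; M=mask.astype(float)[t:b,l:rr]
    f=lambda v:np.abs(cyl(c,v[0],v[1],r,z0,z1)[t:b,l:rr]-M).sum()
    s=minimize(f,xy,method="Nelder-Mead",options=dict(initial_simplex=[xy,[xy[0]+6,xy[1]],[xy[0],xy[1]+6]],xatol=.1,fatol=.5)); return s.x,s.fun,M.sum()
E
python3 - <<'E'
from fitc import *
p,r=pose(); g=p-19*r.as_matrix()[:,2]; zt=g[2]-161
for c in("side","top"):
    for n,rad,z0,z1,bxy in(("bucket",36,0,115,(466,-319)),("brush",26,zt,zt+65,(g[0],g[1]))):
        ctr=proj(c,[*bxy,(z0+z1)/2]); cand=[q for q in finder.silhouettes(n,c) if q["box"][0]-8<ctr[0]<q["box"][2]+8 and q["box"][1]-8<ctr[1]<q["box"][3]+8]
        for q in cand[:1]:
            b=[int(v) for v in q["box"]]
            if n=="brush" and c=="side": b[1]=max(b[1],int(proj(c,[*bxy,zt+60])[1]))
            print(c,n,q["box"],round(q["confidence"],2),fitxy(c,q["region"],list(bxy),rad,z0,z1,(b[0]-15,b[1]-(0 if n=="brush" else 15),b[2]+15,b[3]+15)))
E
```

```text
Traceback (most recent call last):
  File "fitc.py", line 9, in fitxy
    s=minimize(f,xy,method="Nelder-Mead",options=dict(initial_simplex=[xy,[xy[0]+6,xy[1]],[xy[0],xy[1]+6]],xatol=.1,fatol=.5)); return s.x,s.fun,M.sum()
  File "fitc.py", line 8, in <lambda>
    f=lambda v:np.abs(cyl(c,v[0],v[1],r,z0,z1)[t:b,l:rr]-M).sum()
                      ~~~^^^^^^^^^^^^^^^^^^^^^
  File "fitc.py", line 4, in cyl
    t=np.linspace(0,2*np.pi,40); P=[proj(c,[x+ax[0]*(z-z0)+r*np.cos(a),y+ax[1]*(z-z0)+r*np.sin(a),z]) for z in(z0,z1) for a in t]
                                    ~~~~^^^^^^^^^^^^^^^^^^^^^^^^^^^^^^^^^^^^^^^^^^^^^^^^^^^^^^^^^^^^^
  File "h.py", line 11, in proj
    c=optics.get_calibration(cam); M=np.linalg.inv(np.array(c["world_from_camera"]))
ValueError: time passes only in moves, steps and waits
```

```bash
sed -i 's/^def ray/_C={}\ndef cal(c):\n    if c=="wrist": return optics.get_calibration(c)\n    if c not in _C: _C[c]=optics.get_calibration(c)\n    return _C[c]\ndef ray/; s/c=optics.get_calibration(cam)/c=cal(cam)/' h.py
cat > t.py <<'E'
from fitc import *
p,r=pose(); g=p-19*r.as_matrix()[:,2]; zt=g[2]-161
for c in("side","top"):
    for n,rad,z0,z1,bxy in(("bucket",36,0,115,(466,-319)),("brush",26,zt,zt+65,(g[0],g[1]))):
        ctr=proj(c,[*bxy,(z0+z1)/2]); cand=[q for q in finder.silhouettes(n,c) if q["box"][0]-8<ctr[0]<q["box"][2]+8 and q["box"][1]-8<ctr[1]<q["box"][3]+8]
        for q in cand[:1]:
            b=[int(v) for v in q["box"]]
            if n=="brush" and c=="side": b[1]=max(b[1],int(proj(c,[*bxy,zt+60])[1]))
            print(c,n,q["box"],round(q["confidence"],2),fitxy(c,q["region"],list(bxy),rad,z0,z1,(b[0]-15,b[1]-(0 if n=="brush" else 15),b[2]+15,b[3]+15)))
E
python3 t.py
```

```text
side bucket [304.2, 374.3, 349.7, 460.1] 0.76 (array([ 467.9658, -316.4585]), np.float64(245.09019607843135), np.float64(3405.0))
side brush [310.2, 217.3, 348.4, 371.1] 0.85 (array([ 468.8399, -318.179 ]), np.float64(391.54901960784315), np.float64(1252.0))
top bucket [427.1, 275.9, 467.7, 309.7] 0.97 (array([ 463.0667, -322.5003]), np.float64(306.8588235294117), np.float64(909.0))
top brush [454.3, 273.7, 516.5, 302.6] 0.77 (array([ 465.3226, -320.5043]), np.float64(412.5960784313725), np.float64(910.0))
```

Emit:
{"api": "send_rows", "payload": {
  "offset": [
    [-0.21,-0.003,0.075],
    [-0.42,-0.005,0.15],
    [-0.627,-0.007,0.224],
    [-0.627,-0.007,0.224]
  ],
  "delta_rot": [
    [0,0,0],
    [0,0,0],
    [0,0,0],
    [0,0,0]
  ]
}}

```text
time: 23.12
tool_pos: [478.7, -306.9, 272.2]
tcp_rot: [-3.136, -1.224, 0.694]
contact_force: [-0.3, -0.6, -0.7]
grip_width: 17.2
finger_force: 30.0
```

Run:
```python
from h import *
p,r=pose(); g=p-19*r.as_matrix()[:,2]; print(get_obs()["time"],g,np.degrees(np.arctan2(g[1]+320,1)))
I=optics.capture("side"); w=optics.capture("top")
J=np.hstack([cv2.resize(I[300:480,220:460],(400,300),interpolation=cv2.INTER_CUBIC),cv2.resize(w[210:360,380:580],(400,300),interpolation=cv2.INTER_CUBIC)])
cv2.imwrite("pics/b2.png",cv2.cvtColor(J,cv2.COLOR_RGB2BGR))
```

```text
23.125 [ 465.0364 -318.4141  278.6481] 57.7667411423604
```

View pics/b2.png

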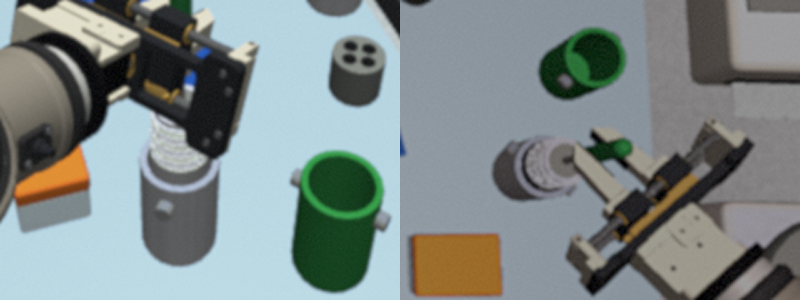

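```bash
python3 t.py
python3 - <<'E'
from fitc import *
p,r=pose(); g=p-19*r.as_matrix()[:,2]
I=optics.capture("side"); big=cv2.resize(I[330:480,260:400],None,fx=4,fy=4,interpolation=cv2.INTER_CUBIC)
def circ(x,y,rad,z,col):
    P=np.array([proj("side",[x+rad*np.cos(a),y+rad*np.sin(a),z]) for a in np.linspace(0,6.3,60)]); P=((P-[260,330]+.5)*4).astype(np.int32); cv2.polylines(big,[P],True,col,1)
circ(466,-319,36,115,(255,0,0));circ(466,-319,29,115,(255,128,0));circ(g[0],g[1],26,g[2]-161,(0,200,0));circ(466,-319,36,0,(255,0,0))
cv2.imwrite("pics/b3.png",cv2.cvtColor(big,cv2.COLOR_RGB2BGR))
E
```

```text
side bucket [305.3, 382.7, 356.5, 458.2] 0.93 (array([ 467.8853, -319.231 ]), np.float64(994.6980392156863), np.float64(2697.0))
side brush [308.8, 272.0, 343.8, 406.5] 0.76 (array([ 468.3049, -314.4904]), np.float64(619.6666666666667), np.float64(749.0))
top bucket [426.0, 276.9, 470.3, 310.8] 0.84 (array([ 463.0826, -322.9605]), np.float64(570.5372549019608), np.float64(654.0))
top brush [442.2, 279.5, 498.9, 301.3] 0.62 (array([ 465.6282, -321.2548]), np.float64(339.52156862745096), np.float64(733.0))
```

View pics/b3.png

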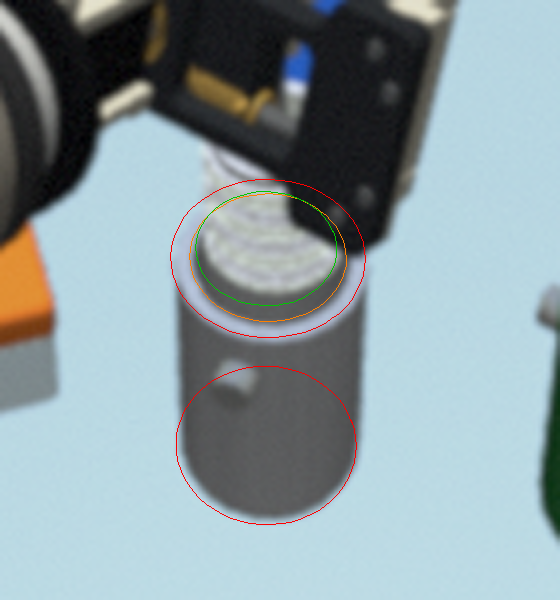

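Emit:
{"api": "send_rows", "payload": {
  "offset": [
    [-0.008,0.008,-0.022],
    [-0.1,0.008,0.011],
    [-0.19,0.009,0.044],
    [-0.282,0.009,0.077],
    [-0.282,0.009,0.077]
  ],
  "delta_rot": [
    [0,0,0],
    [0,0,0],
    [0,0,0],
    [0,0,0],
    [0,0,0]
  ]
}}

```text
time: 24.1
tool_pos: [477.3, -309.6, 237.3]
tcp_rot: [-3.14, -1.224, 0.698]
contact_force: [-0.1, -0.1, -1.0]
grip_width: 17.3
finger_force: 30.0
```

Run:
```python
from fitc import *
s=get_obs();p,r=pose(); g=p-19*r.as_matrix()[:,2]; print(s["time"],g,g[2]-161,s["contact_force"],s["moment"])
I=optics.capture("side")
for q in finder.silhouettes("bucket","side")[:2]: print(q["box"])
big=cv2.resize(I[330:480,260:400],None,fx=4,fy=4,interpolation=cv2.INTER_CUBIC); cv2.imwrite("pics/b4.png",cv2.cvtColor(big,cv2.COLOR_RGB2BGR))
```

```text
24.1 [ 463.6508 -321.1414  243.7476] 82.74761882024632 [-0.1319 -0.1405 -1.0096] [-0.4751  0.4706 -0.0148]
[305.0, 386.8, 351.7, 458.0]
[395.6, 387.4, 451.3, 473.8]
```

View pics/b4.png

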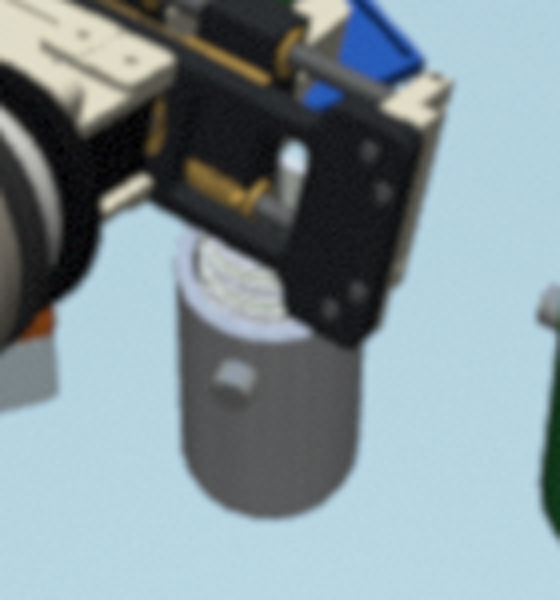

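Emit:
{"api": "send_rows", "payload": {
  "offset": [
    [-0.097,0,0.035],
    [-0.194,0.001,0.07],
    [-0.29,0.001,0.105],
    [-0.29,0.001,0.105]
  ],
  "delta_rot": [
    [0,0,0],
    [0,0,0],
    [0,0,0],
    [0,0,0]
  ]
}}

```text
time: 24.7
tool_pos: [477.4, -309.8, 200.3]
tcp_rot: [-3.141, -1.224, 0.699]
contact_force: [-0.3, -0.5, -1.3]
grip_width: 16.9
finger_force: 30.0
```

Emit:
{"api": "send_rows", "payload": {
  "offset": [
    [-0.032,0,0.011],
    [-0.032,0,0.011]
  ],
  "delta_rot": [
    [0,0,0],
    [0,0,0]
  ]
}}

```text
time: 24.95
tool_pos: [477.5, -310.1, 197.4]
tcp_rot: [3.136, -1.223, 0.705]
contact_force: [0.2, 0.1, -1.0]
grip_width: 16.8
finger_force: 30.0
```

```bash
cat > st.py <<'E'
from h import *
s=get_obs();p,r=pose(); M=r.as_matrix(); g=p-19*M[:,2]; print("t",s["time"],"g",g,"tip",g[2]-161,"F",s["contact_force"],"w",s["grip_width"],"M",s["moment"],"down/120:",-M[2])
E
python3 st.py
```

```text
t 24.95 g [ 463.8195 -321.6387  203.8481] tip 42.848054237934434 F [ 0.1967  0.1339 -1.0384] w 16.785503833973653 M [-0.4595  0.4847 -0.0005] down/120: [-0.9401 -0.002   0.3408]
```

Emit:
{"api": "send_rows", "payload": {
  "offset": [
    [-0.0157,0,0.0057],
    [-0.0157,0,0.0057]
  ],
  "delta_rot": [
    [0,0,0],
    [0,0,0]
  ]
}}

```text
time: 25.2
tool_pos: [477.5, -310.1, 195.5]
tcp_rot: [3.136, -1.223, 0.705]
contact_force: [-0.8, 0.1, -1.5]
grip_width: 17.1
finger_force: 30.0
```

Emit:
{"api": "send_rows", "payload": {
  "offset": [
    [-0.0157,0,0.0057],
    [-0.0157,0,0.0057]
  ],
  "delta_rot": [
    [0,0,0],
    [0,0,0]
  ]
}}

```text
time: 25.45
tool_pos: [477.5, -310.1, 193.3]
tcp_rot: [3.136, -1.223, 0.704]
contact_force: [-0.4, -0.6, -1.5]
grip_width: 17.2
finger_force: 30.0
```

Emit:
{"api": "send_rows", "payload": {
  "offset": [
    [-0.0157,0,0.0057],
    [-0.0157,0,0.0057]
  ],
  "delta_rot": [
    [0,0,0],
    [0,0,0]
  ]
}}

```text
time: 25.7
tool_pos: [477.5, -310.1, 191.2]
tcp_rot: [3.137, -1.223, 0.704]
contact_force: [0.3, -0.8, -1.1]
grip_width: 17.3
finger_force: 30.0
```

Tip is at about 36.6 and nothing is felt yet.

Emit:
{"api": "send_rows", "payload": {
  "offset": [
    [-0.0157,0,0.0057],
    [-0.0157,0,0.0057]
  ],
  "delta_rot": [
    [0,0,0],
    [0,0,0]
  ]
}}

```text
time: 25.95
tool_pos: [477.5, -310.1, 189.2]
tcp_rot: [3.137, -1.223, 0.704]
contact_force: [-0.4, 0.5, -1.9]
grip_width: 17.2
finger_force: 30.0
```

Emit:
{"api": "send_rows", "payload": {
  "offset": [
    [-0.0157,0,0.0057],
    [-0.0157,0,0.0057]
  ],
  "delta_rot": [
    [0,0,0],
    [0,0,0]
  ]
}}

```text
time: 26.2
tool_pos: [477.6, -310.1, 187.8]
tcp_rot: [3.135, -1.224, 0.706]
contact_force: [-0.2, 0.2, 1.5]
grip_width: 17.2
finger_force: 30.0
```

Emit:
{"api": "send_rows", "payload": {
  "offset": [
    [-0.0157,0,0.0057],
    [-0.0157,0,0.0057]
  ],
  "delta_rot": [
    [0,0,0],
    [0,0,0]
  ]
}}

```text
time: 26.45
tool_pos: [477.7, -310.2, 186.3]
tcp_rot: [3.133, -1.225, 0.708]
contact_force: [0.3, 0.5, 5.8]
grip_width: 16.9
finger_force: 30.0
```

Emit:
{"api": "send_rows", "payload": {
  "offset": [
    [-0.0095,0,0.0035],
    [-0.0095,0,0.0035],
    [-0.0095,0,0.0035]
  ],
  "delta_rot": [
    [0,0,0],
    [0,0,0],
    [0,0,0]
  ]
}}

```text
time: 26.82
tool_pos: [477.8, -310.2, 185.6]
tcp_rot: [3.131, -1.225, 0.709]
contact_force: [-0.3, -0.7, 8.2]
grip_width: 17.1
finger_force: 30.0
```

```bash
python3 st.py
python3 - <<'E'
from fitc import *
optics.capture("side")
for q in finder.silhouettes("bucket","side")[:2]: print(q["box"])
E
```

```text
t 26.825 g [ 464.1538 -321.7193  192.0458] tip 31.04582281123183 F [-0.3333 -0.6558  8.1502] w 17.101061875387458 M [ 0.4532 -0.5132 -0.0203] down/120: [-0.9409 -0.0035  0.3386]
[393.4, 391.8, 453.8, 474.6]
[303.8, 376.5, 349.3, 458.8]
```

Emit:
{"api": "send_rows", "payload": {
  "offset": [
    [0.148,0,-0.053],
    [0.296,0.001,-0.106],
    [0.445,0.002,-0.16],
    [0.593,0.002,-0.213],
    [0.593,0.002,-0.213],
    [0.593,0.002,-0.213]
  ],
  "delta_rot": [
    [0,0,0],
    [0,0,0],
    [0,0,0],
    [0,0,0],
    [0,0,0],
    [0,0,0]
  ]
}}

```text
time: 27.68
tool_pos: [477.6, -309.9, 259.5]
tcp_rot: [3.137, -1.223, 0.704]
contact_force: [-0.2, 0.7, -1.5]
grip_width: 17.1
finger_force: 30.0
```

Emit:
{"api": "send_rows", "payload": {
  "offset": [
    [-0.148,0,0.053],
    [-0.296,-0.001,0.106],
    [-0.445,-0.002,0.16],
    [-0.55,-0.002,0.1976],
    [-0.57,-0.002,0.205],
    [-0.593,-0.002,0.213],
    [-0.593,-0.002,0.213],
    [-0.593,-0.002,0.213]
  ],
  "delta_rot": [
    [0,0,0],
    [0,0,0],
    [0,0,0],
    [0,0,0],
    [0,0,0],
    [0,0,0],
    [0,0,0],
    [0,0,0]
  ]
}}

```text
time: 28.68
tool_pos: [477.8, -310.1, 186.0]
tcp_rot: [3.129, -1.225, 0.711]
contact_force: [-1.3, 0.8, 6.6]
grip_width: 17.0
finger_force: 30.0
```

```bash
python3 st.py
```

```text
t 28.675 g [ 464.1277 -321.6288  192.4386] tip 31.43857233567627 F [-1.2817  0.7779  6.6339] w 17.00228451233716 M [ 0.5229 -0.2694  0.1511] down/120: [-0.9408 -0.0041  0.339 ]
```

Emit:
{"api": "send_rows", "payload": {
  "offset": [
    [0.155,0,-0.056],
    [0.31,0.001,-0.112],
    [0.465,0.002,-0.168],
    [0.619,0.002,-0.223],
    [0.619,0.002,-0.223],
    [0.619,0.002,-0.223]
  ],
  "delta_rot": [
    [0,0,0],
    [0,0,0],
    [0,0,0],
    [0,0,0],
    [0,0,0],
    [0,0,0]
  ]
}}

```text
time: 29.42
tool_pos: [477.6, -309.9, 262.9]
tcp_rot: [3.136, -1.223, 0.704]
contact_force: [-0.8, 0.2, -2.3]
grip_width: 16.8
finger_force: 30.0
```

Emit:
{"api": "send_rows", "payload": {
  "offset": [
    [-0.155,0,0.056],
    [-0.31,-0.001,0.112],
    [-0.465,-0.002,0.168],
    [-0.58,-0.002,0.209],
    [-0.605,-0.002,0.218],
    [-0.626,-0.002,0.2255],
    [-0.626,-0.002,0.2255],
    [-0.626,-0.002,0.2255]
  ],
  "delta_rot": [
    [0,0,0],
    [0,0,0],
    [0,0,0],
    [0,0,0],
    [0,0,0],
    [0,0,0],
    [0,0,0],
    [0,0,0]
  ]
}}

```text
time: 30.42
tool_pos: [477.9, -310.2, 185.4]
tcp_rot: [3.13, -1.226, 0.711]
contact_force: [-0.5, 0.6, 9.6]
grip_width: 17.3
finger_force: 30.0
```

```bash
python3 st.py
```

```text
t 30.425 g [ 464.2327 -321.6679  191.8544] tip 30.85435831547599 F [-0.5144  0.5616  9.5633] w 17.29453122583115 M [ 0.579  -0.5071  0.1657] down/120: [-0.9412 -0.004   0.3378]
```

Run:
```python
from kin import *
p,r=pose(); g=p-19*r.as_matrix()[:,2]; T=R.from_euler("xyz",[3.141,.35,-1.304])
A=tool(40,20,1)
W=[(g+[0,0,165],r),((450,-150,330),tool(-20,65,1)),((511.8,-73.4,185),T),((511.8,-73.4,90),T)]
path(W,get_obs()["joint_positions"],n=16);plan(W)
```

```text
q [-1.25  0.49  1.55  1.09  1.73 -0.58] err 0.000 jump 0.02 margin 0.93
q [-0.53 -0.04  1.83  0.1   0.92  1.35] err 0.000 jump 0.20 margin 0.61
q [-0.44  0.49  1.52  0.27  1.37  2.34] err 0.000 jump 0.10 margin 0.68
q [-0.44  0.61  1.62  0.29  1.17  2.28] err 0.000 jump 0.01 margin 0.77
0 [0.647, 0.003, -0.232] [0.0, 0.0, 0.0] x 3
0 [0.647, 0.002, -0.232] [0.0, 0.0, 0.0] x 3
1 [-0.025, -0.557, 0.388] [-0.063, -0.057, 0.058] x 5
1 [-0.146, -0.64, 0.175] [-0.063, -0.057, 0.058] x 5
2 [-0.181, -0.41, 0.586] [-0.004, -0.058, 0.078] x 5
2 [-0.142, -0.344, 0.636] [-0.003, -0.058, 0.077] x 5
3 [0.274, -0.001, 0.743] [0.0, 0.0, 0.0] x 3
```

Emit:
{"api": "send_rows", "payload": {
  "offset": [
    [0.16,0.001,-0.058],
    [0.32,0.002,-0.116],
    [0.48,0.002,-0.174],
    [0.647,0.003,-0.232],
    [0.647,0.003,-0.232]
  ],
  "delta_rot": [
    [0,0,0],
    [0,0,0],
    [0,0,0],
    [0,0,0],
    [0,0,0]
  ]
}}

```text
time: 31.05
tool_pos: [478.0, -310.5, 267.6]
tcp_rot: [3.124, -1.221, 0.716]
contact_force: [-0.0, 1.0, -1.5]
grip_width: 17.2
finger_force: 30.0
```

Emit:
{"api": "send_rows", "payload": {
  "offset": [
    [0.16,0.001,-0.058],
    [0.32,0.002,-0.116],
    [0.48,0.002,-0.174],
    [0.647,0.002,-0.232],
    [0.647,0.002,-0.232]
  ],
  "delta_rot": [
    [0,0,0],
    [0,0,0],
    [0,0,0],
    [0,0,0],
    [0,0,0]
  ]
}}

```text
time: 31.68
tool_pos: [478.1, -310.1, 348.7]
tcp_rot: [3.13, -1.222, 0.711]
contact_force: [0.1, -0.4, -1.8]
grip_width: 17.4
finger_force: 30.0
```

Emit:
{"api": "send_rows", "payload": {
  "offset": [
    [-0.025,-0.557,0.388],
    [-0.025,-0.557,0.388],
    [-0.025,-0.557,0.388],
    [-0.025,-0.557,0.388],
    [-0.025,-0.557,0.388]
  ],
  "delta_rot": [
    [-0.063,-0.057,0.058],
    [-0.063,-0.057,0.058],
    [-0.063,-0.057,0.058],
    [-0.063,-0.057,0.058],
    [-0.063,-0.057,0.058]
  ]
}}

```text
time: 32.3
tool_pos: [467.8, -230.1, 329.1]
tcp_rot: [-2.987, -0.822, 0.063]
contact_force: [0.1, 0.6, -2.2]
grip_width: 17.1
finger_force: 30.0
```

Emit:
{"api": "send_rows", "payload": {
  "offset": [
    [-0.146,-0.64,0.175],
    [-0.146,-0.64,0.175],
    [-0.146,-0.64,0.175],
    [-0.146,-0.64,0.175],
    [-0.146,-0.64,0.175]
  ],
  "delta_rot": [
    [-0.063,-0.057,0.058],
    [-0.063,-0.057,0.058],
    [-0.063,-0.057,0.058],
    [-0.063,-0.057,0.058],
    [-0.063,-0.057,0.058]
  ]
}}

```text
time: 32.92
tool_pos: [456.9, -152.6, 308.6]
tcp_rot: [3.14, -0.426, -0.352]
contact_force: [0.2, -0.4, -1.4]
grip_width: 17.3
finger_force: 30.0
```

Emit:
{"api": "send_rows", "payload": {
  "offset": [
    [-0.181,-0.41,0.586],
    [-0.181,-0.41,0.586],
    [-0.181,-0.41,0.586],
    [-0.181,-0.41,0.586],
    [-0.181,-0.41,0.586]
  ],
  "delta_rot": [
    [-0.004,-0.058,0.078],
    [-0.004,-0.058,0.078],
    [-0.004,-0.058,0.078],
    [-0.004,-0.058,0.078],
    [-0.004,-0.058,0.078]
  ]
}}

```text
time: 33.55
tool_pos: [483.3, -110.3, 235.4]
tcp_rot: [-3.052, -0.034, -0.833]
contact_force: [0.0, -0.3, -1.4]
grip_width: 17.2
finger_force: 30.0
```

Emit:
{"api": "send_rows", "payload": {
  "offset": [
    [-0.142,-0.344,0.636],
    [-0.142,-0.344,0.636],
    [-0.142,-0.344,0.636],
    [-0.142,-0.344,0.636],
    [-0.142,-0.344,0.636]
  ],
  "delta_rot": [
    [-0.003,-0.058,0.077],
    [-0.003,-0.058,0.077],
    [-0.003,-0.058,0.077],
    [-0.003,-0.058,0.077],
    [-0.003,-0.058,0.077]
  ]
}}

```text
time: 34.17
tool_pos: [509.3, -67.5, 164.4]
tcp_rot: [3.137, 0.353, -1.303]
contact_force: [0.2, -0.4, -1.2]
grip_width: 17.1
finger_force: 30.0
```

```bash
python3 st.py
python3 - <<'E'
from kin import *
p,r=pose(); print(get_obs()["tcp_rot"]); g=p-19*r.as_matrix()[:,2]
b=np.array([-.2689,.9632,0])
for c in("side","top"):
    optics.capture(c)
    for n,e in(("brush",g-69*b),("brush_grip",g),("bristle_tip",g+161*b)):
        e=np.array(proj(c,e)); q=finder.pinpoint(n,c)
        q=min(q,key=lambda t:np.hypot(*(np.array(t["uv"])-e)),default=None); print(c,n,"exp",e,"got",q and (q["uv"],q["confidence"]))
T=R.from_euler("xyz",[3.141,.35,-1.304]); plan([((511.8,-73.4,90),T)])
for q in finder.silhouettes("bucket","side")[:3]: print(q["box"])
E
```

```text
t 34.175 g [511.1654 -73.7778 182.225 ] tip 21.225025585078072 F [ 0.1889 -0.4166 -1.1544] w 17.116110120491477 M [-0.1768 -0.1014 -0.0341] down/120: [ 0.3456 -0.0045  0.9384]
[ 3.1368  0.3528 -1.3033]
side brush exp [334.1182 276.5754] got ([334.4, 274.6], 0.93)
side brush_grip exp [313.4532 255.2167] got ([315.0, 255.4], 0.68)
side bristle_tip exp [272.3147 212.6973] got ([274.7, 211.6], 0.59)
top brush exp [377.1489 257.8639] got ([163.7, 213.5], 0.9)
top brush_grip exp [346.0703 265.7401] got ([347.4, 263.7], 0.61)
top bristle_tip exp [272.405  284.4089] got ([272.5, 284.4], 0.75)
0 [0.271, -0.006, 0.726] [0.001, 0.0, 0.0] x 3
[304.5, 374.6, 352.9, 459.9]
[396.8, 388.4, 452.6, 475.1]
```

Emit:
{"api": "send_rows", "payload": {
  "offset": [
    [0.09,-0.002,0.242],
    [0.18,-0.004,0.484],
    [0.271,-0.006,0.726],
    [0.271,-0.006,0.726]
  ],
  "delta_rot": [
    [0,0,0],
    [0,0,0],
    [0.001,0,0],
    [0.001,0,0]
  ]
}}

```text
time: 35.12
tool_pos: [508.6, -66.7, 70.3]
tcp_rot: [3.139, 0.356, -1.306]
contact_force: [0.8, -0.0, -0.7]
grip_width: 17.2
finger_force: 30.0
```

Emit:
{"api": "send_rows", "payload": {
  "offset": [
    [0.023,0,0.065],
    [0.046,0,0.13],
    [0.066,0,0.18],
    [0.066,0,0.18]
  ],
  "delta_rot": [
    [0,0,0],
    [0,0,0],
    [0,0,0],
    [0,0,0]
  ]
}}

```text
time: 35.62
tool_pos: [509.9, -67.2, 48.5]
tcp_rot: [-3.141, 0.354, -1.305]
contact_force: [0.6, 0.6, -1.0]
grip_width: 17.1
finger_force: 30.0
```

```bash
python3 st.py
```

```text
t 35.625 g [511.5925 -73.5504  66.335 ] tip -94.66497583724671 F [ 0.5864  0.5806 -0.9974] w 17.054599252468382 M [-0.1986 -0.0399  0.0356] down/120: [0.3466 0.0003 0.938 ]
```

Emit:
{"api": "send_rows", "payload": {
  "offset": [
    [0.004,0,0.011],
    [0.004,0,0.011],
    [0.004,0,0.011]
  ],
  "delta_rot": [
    [0,0,0],
    [0,0,0],
    [0,0,0]
  ]
}}

```text
time: 36.0
tool_pos: [510.1, -67.3, 47.5]
tcp_rot: [-3.141, 0.353, -1.305]
contact_force: [-0.2, -0.9, -0.6]
grip_width: 16.9
finger_force: 30.0
```

Emit:
{"api": "send_rows", "payload": {
  "offset": [
    [0,0,0],
    [0,0,0],
    [0,0,0],
    [0,0,0],
    [0,0,0],
    [0,0,0]
  ],
  "delta_rot": [
    [0,0,0],
    [0,0,0],
    [0,0,0],
    [0,0,0],
    [0,0,0],
    [0,0,0]
  ],
  "grip": 0.65
}}

```text
time: 36.75
tool_pos: [510.0, -67.3, 47.4]
tcp_rot: [-3.141, 0.354, -1.305]
contact_force: [0.6, 0.5, 0.2]
grip_width: 59.8
finger_force: 0.0
```

Emit:
{"api": "send_rows", "payload": {
  "offset": [
    [0,0,-0.3],
    [0,0,-0.6],
    [0,0,-0.95],
    [0,0,-0.95]
  ],
  "delta_rot": [
    [0,0,0],
    [0,0,0],
    [0,0,0],
    [0,0,0]
  ]
}}

```text
time: 37.25
tool_pos: [522.0, -107.0, 157.0]
tcp_rot: [-3.136, 0.349, -1.304]
contact_force: [0.1, 0.2, -0.0]
grip_width: 59.9
finger_force: 0.0
```

Emit:
{"api": "send_rows", "payload": {
  "offset": [
    [0,0,-0.5],
    [0,0,-0.9],
    [0,0,-0.9]
  ],
  "delta_rot": [
    [0,0,0],
    [0,0,0],
    [0,0,0]
  ]
}}

```text
time: 37.62
tool_pos: [531.2, -142.7, 257.8]
tcp_rot: [-3.136, 0.349, -1.304]
contact_force: [0.3, 1.3, -0.4]
grip_width: 59.6
finger_force: 0.0
```

```bash
python3 st.py
python3 - <<'E'
from kin import *
G=np.array([511.6,-73.6,65]); b=np.array([-.2689,.9632,0])
for c in("side","top","wrist"):
    optics.capture(c)
    for n,e in(("brush",G-69*b),("brush_grip",G),("bristle_tip",G+161*b)):
        e=np.array(proj(c,e)); q=finder.pinpoint(n,c)
        q=min(q,key=lambda t:np.hypot(*(np.array(t["uv"])-e)),default=None); print(c,n,"exp",e,"got",q and (q["uv"],q["confidence"]))
for c in("side","top"):
  for q in finder.silhouettes("bucket",c)[:3]: print(c,q["box"])
E
```

```text
t 37.625 g [ 532.8488 -149.0313  275.6569] tip 114.65687775640731 F [ 0.2867  1.2667 -0.4446] w 59.636260657414574 M [-0.1346 -0.0801  0.0028] down/120: [0.3423 0.0049 0.9396]
side brush exp [333.3716 326.4476] got ([332.0, 326.1], 0.96)
side brush_grip exp [314.0693 304.1707] got ([315.7, 301.3], 0.95)
side bristle_tip exp [275.2596 259.3805] got ([275.8, 258.4], 0.71)
top brush exp [370.1089 264.9272] got ([372.3, 265.6], 0.62)
top brush_grip exp [342.2972 271.9976] got ([344.4, 270.9], 0.79)
top bristle_tip exp [276.4851 288.7287] got ([276.4, 288.1], 0.88)
wrist brush exp [316.7955 152.29  ] got ([317.1, 147.7], 0.58)
wrist brush_grip exp [317.3914 211.8568] got ([317.6, 210.3], 0.94)
wrist bristle_tip exp [318.2518 309.3618] got ([317.0, 309.2], 0.8)
side [305.6, 374.3, 352.9, 458.3]
side [393.1, 387.8, 452.3, 475.6]
top [451.6, 233.6, 495.0, 260.5]
```

The brush is lying in the rest where it should be, the bucket hasn't moved, and the robot is clear of everything.

```bash
python3 -c "
from plant import ticket
print(ticket.close_job())"
```

```text
the job is handed in; nothing more can be done
None
```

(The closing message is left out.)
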